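Unfold a cheese sign's kickstand and stand it in its base

TASK

Lay the small sign face down on the sloping wooden rest, its lower edge on the ledge, and let it go; there unfold its kickstand fully. Then take the sign again by its top end and stand it up in the white base: its lower edge down in the wide slot and the kickstand's foot down in the narrow channel behind. Do not drop the sign, and leave the two cheeses and the brush where they are.

Things in the scene. Friction and masses are not known exactly. Their poses are not given: they have to be found in the camera images.
- sign_center (a point): Centre of the sign's plate: white plastic, 120 mm long (local x), 60 wide (y), 10 thick (z), about 0.3 kg in all. +x points to its top edge, +z out of its back; -z is the face with the paper card. It starts lying face down on the bench (this point 5 mm up), kickstand on top.
- kickstand (a joint): Kickstand hinge, rad: 0 = folded flat on the sign's back (start), 0.85 = fully unfolded, against its stop. Opening lifts the foot end off the back and swings it up towards the sign's top. Slightly stiff (0.04 N m, about 0.6 N at the foot); damped (0.02 N m s), it stays where it is left.
- kick_hinge (a point): Middle of the hinge pin (along the sign's y): from sign_center 20 mm to the top (+x) and 9 mm along +z, 4 mm above the back. From it an aluminium bar, 80 mm long, 20 wide, 6 thick, runs down the middle of the back, ending flush with the lower edge when folded. Two lugs beside the pin, 38 mm across over all, 12 mm long, rise 10 mm from the back. Axes turn with the kickstand.
- kick_foot (a point): Centre of the grey block at the kickstand's free end: 16 mm along the bar, 24 mm across (y), 16 mm tall; the bar ends 8 mm beyond. Can be pinched across its 24 mm. Folded, it stands from 1 to 17 mm above the sign's back. It lies 72 mm from the pin along local -x, 5 mm along local +z; axes turn with the kickstand and match the sign's when folded.
- sign_edge (a point): Middle of the sign's lower edge on its back side (the line on which it stands): 60 mm from sign_center along the sign's -x, 5 mm along its +z.
- kick_toe (a point): Middle of the kickstand's inner end edge (the line on which it stands): 80 mm from the pin along the bar (local -x), 3 mm to its inner side (-z). Kickstand fully open and both lines on a level surface: they are 67 mm apart and the plate leans back at 68 degrees (1.19 rad) from the horizontal, its face looking slightly up.
- rest_center (a point): Where sign_center belongs on the sloping rest (fixed to the bench): +x points up the slope (0.9 rad, 52 degrees, from level), +z out of it. The slope is a wooden strip 40 mm wide, 112 long, so the sign's sides overhang it by 10 mm; its surface is 5 mm below this point (-z). A ledge 20 mm wide, 10 mm high at its low end, 60 mm from here, 28 mm above the bench, carries the sign's lower edge.
- rest: Foot plate of the sloping rest, 130 mm (local x) by 70 (y), 8 tall; origin at bench level under its middle. The slope rises towards its +x; its low end is 40 mm from the middle at -x, a post 10 mm at +x carries it.
- base_slot (a point): Where sign_edge belongs, on the recess floor of the fixed white base: 150 mm (local x) by 130 (y), 14 tall, middle 40 mm from here along -x. Its T-shaped recess is 6 mm deep (grey floor 8 mm above the bench). The wide slot is 72 mm along y, from 11 mm behind (-x) to 16 mm before (+x) this point. The sign's face looks to the base's +x, its kickstand to -x.
- base_channel (a point): Where kick_toe belongs: a point on the recess floor of the narrow channel, 67 mm from base_slot along the base's -x. The channel is 36 mm wide (y) and runs from the slot to 13 mm beyond (-x) this point.
- wheel: Bystander: small pale round cheese, 92 mm across, 50 mm tall, loose on the bench. Origin under its middle.
- brick: Bystander: square yellow cheese 75 by 95 mm, 42 mm tall, loose. Origin under its middle.
- brush: Bystander: a brush lying on the bench off to one side.

How it is judged:
On the way, in this order (a step that is already met when the one before it is completed fails the run):
1. The sign lies on the sloping rest, face down and square on it, let go, its kickstand still folded (distance between sign_center and rest_center below 0.015 m and angle between the z axis of sign_center and the z axis of rest_center, either way round below 0.12 rad and angle between the x axis of sign_center and the x axis of rest_center, either way round below 0.2 rad and contact force between the fingers and sign below 0.1 N and value of joint kickstand below 0.4 rad), for 0.2 s.
2. The kickstand is fully unfolded (value of joint kickstand above 0.75 rad), for 0.2 s.
At the end, for the whole second after the job is handed in: The kickstand is open beyond 0.75 rad; the sign stands at rest leaning back, its plate 62 to 75 degrees from the horizontal, sign_edge within 14 mm of base_slot and kick_toe within 14 mm of base_channel horizontally, both less than 3 mm above the recess floor (value of joint kickstand above 0.75 rad and horizontal distance between sign_edge and base_slot below 0.014 m and horizontal distance between kick_toe and base_channel below 0.014 m and z of sign_edge in the frame of base_slot below 0.003 m and z of kick_toe in the frame of base_channel below 0.003 m and angle between sign_center's own z axis and vertical between 1.84 and 2.06 rad and linear speed of sign below 0.01 m/s and angular speed of sign below 0.05 rad/s); the robot touches nothing.
It fails at once if The sign falls: it moves faster than 0.6 m/s while the fingers do not hold it (linear speed of sign above 0.6 m/s and contact force between the fingers and sign below 0.01 N).
It fails at once if A cheese or the brush is moved by more than 3 cm (distance of any of wheel, brick, brush from where it was at the start of the episode above 0.03 m).
It also fails if it takes over 64 s, if anything falls off the work surface, if the arm or the gripper's body presses on something with over 40 N, if the wrist force passes 120 N, or if a joint passes its speed limit or range.

ROBOT

A 6-joint arm with a two-finger parallel gripper is mounted at the origin on the work surface. World frame = base frame: x ahead of the robot, y to its left, z up, the work surface at z = 0. Lengths are in m, angles in rad, forces in N, time in s.
With the tool pointing down it reaches from about 0.375 to 0.975 m from the base axis. Payload 3.8 kg.
Tool frame: the origin (TCP) lies midway between the tips of the shut fingers; the grasp point (between the pads) lies 19 mm behind it; z points along the fingers, y is the direction in which the jaws open and shut (so a half turn about z gives the same grasp; the last joint's range is limited). The gripper opens to 85 mm and grips with 20 to 120 N. Pads are 22 mm wide; open, the fingers measure 114 mm over their backs; the gripper's body (76 mm by 85 mm) begins 54 mm behind the grasp point. The pads swing forward as they close: fully open they stand 13 mm farther back than shut.
Start: joints at [-1.279, 0.264, 1.604, -0, 1.274, -0.037], TCP at [0.218, -0.639, 0.231] pointing down, gripper open.
Joint ranges: [-2.63, 2.63], [-0.94, 2.18], [0.31, 2.57], [-1.31, 4.45], [0, 2.66], [-2.55, 2.55]. Speed limits (rad/s): [2.57, 2.57, 3.14, 3.14, 3.14, 3.14].

INTERFACE

Orientations are given as a rotation vector (axis times angle).
In Python, from workcell import bot gives the robot as it stands.
- The arm moves only by the tool drive_tool, never from a script. Its argument "deltas" is a list of rows, each an object with "hand": the opening, from 0 (shut) to 1 (fully open); "offset": the shift along the world's x, y, z in cm, a list of three; "angular": the turn, a rotation vector about the world's x, y, z in degrees, a list of three. A call has 1 to 8 rows; each row is the pose to reach, as a shift and turn from the pose commanded when the call began; what a row does not reach only later rows make up. A row lasts 1/8 s, in which the tool goes at most 62.5 mm and 10.7 degrees, less where a joint would pass 70% of its speed; a pose out of reach is approached as far as the arm can. A call with a gripper value outside its range is refused whole. The fingers move at their own pace and stop on an object; "force" is the grip in N (left out, the last holds). Time passes only in rows, so rows that repeat a pose let the fingers close. It gives the time, the measured TCP pose, the force and the opening at its end, in the units of the state.
- bot.read_state(): the state, without advancing time (a new reading comes with each control period).
- bot.read_camera(name): name is "scene" or "top" or "wrist"; returns a dict with "frame" (420x560x3 uint8, blue, green, red), "mtx" (3x3 intrinsics, pixels), "R" (3x3) and "t" (3): a world point X has camera coordinates R X + t. Camera axes: x right, y down, z forward; pixel columns grow to the right and rows downward; lengths in m; the calibration is good to about 2 mm. A picture is of the moment at which its call begins. There is no depth.
- bot.finish_job(): hands the job in, once; it reports no verdict.
The state is a dict: "time": time; "q": joint angles; "joint_vel": joint speeds; "joint_torque": joint torques, N m; "tool_pos": TCP position; "tcp_rot": TCP orientation; "wrist_force": force on the tool from outside, world axes, zero at the start; "torque": the same for the moment, N m; "width": opening from 0.0 (shut) to 1.0 (fully open).
Only numpy, scipy, OpenCV 4.12 (cv2) and the standard library are available. Lean on these libraries where they do the work, as an engineer would, in place of code of your own. Each camera call takes 0.05 s, during which the arm holds its last target. There are 200 camera calls.

## Working session

There is one attempt and no reset: what is moved stays moved. The work goes in short steps, Python scripts to look and compute and a tool call to move; the robot and the scene stay as the last step left them, time stands still between calls to the robot, and variables do not carry over. Pictures are saved under pics/ and viewed, about 8 in all and at most 12, crops included, and the job is handed in when it is done.

Besides the shell and the picture viewer there is one more tool, called after "Emit:" by a JSON object that holds its "api" and its "payload", one argument or row to a line. drive_tool: Moves the arm, as the interface text tells. Its arguments: {"type":"object","properties":{"deltas":{"type":"array"},"force":{"type":"number"}},"required":["deltas"]}

```bash
mkdir -p pics; ls; python3 - <<'E'
from workcell import bot
import cv2,numpy as np
s=bot.read_state(); print({k:np.round(v,3).tolist() for k,v in s.items()})
for n in("scene","top"):
    c=bot.read_camera(n); cv2.imwrite(f"pics/{n}0.png",c["frame"]); np.savez(f"{n}0.npz",**c)
    print(n,np.round(c["mtx"],1).tolist(),np.round(c["R"],3).tolist(),np.round(c["t"],3).tolist())
E
```

```text
pics
{'time': 0.0, 'q': [-1.279, 0.265, 1.605, 0.0, 1.274, -0.037], 'joint_vel': [-0.0, -0.001, 0.001, 0.002, 0.002, 0.001], 'joint_torque': [0.0, -51.511, -36.732, -0.0, 0.013, -0.0], 'tool_pos': [0.218, -0.638, 0.23], 'tcp_rot': [-3.097, -0.514, 0.0], 'wrist_force': [0.211, -0.183, 0.166], 'torque': [-0.06, -0.043, 0.022], 'width': 1.002}
scene [[482.8, 0.0, 275.0], [0.0, 482.8, 208.2], [0.0, 0.0, 1.0]] [[-0.017, 1.0, -0.008], [0.756, 0.008, -0.654], [-0.654, -0.017, -0.756]] [-0.105, -0.41, 1.702]
top [[524.4, 0.0, 271.9], [0.0, 524.4, 210.7], [0.0, 0.0, 1.0]] [[0.01, -1.0, -0.015], [-0.998, -0.009, -0.065], [0.065, 0.016, -0.998]] [0.128, 0.634, 1.293]
```

View pics/top0.png

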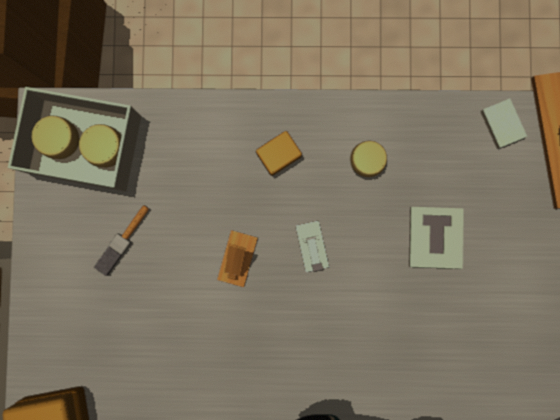

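View pics/scene0.png

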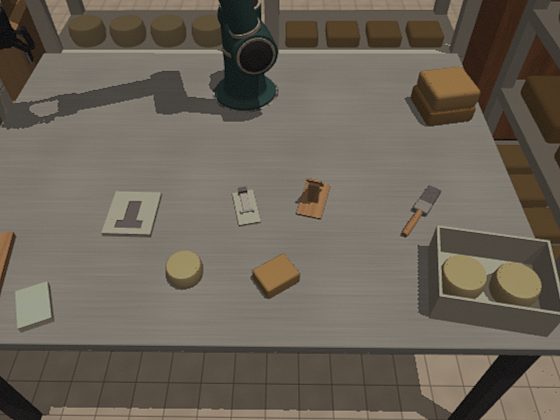

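```bash
python3 - <<'E'
import cv2,numpy as np
t=cv2.imread("pics/top0.png"); s=cv2.imread("pics/scene0.png")
f=lambda im,x0,x1,y0,y1,k:cv2.resize(im[y0:y1,x0:x1],None,fx=k,fy=k,interpolation=cv2.INTER_CUBIC)
A=f(t,210,340,215,293,6)  #780x468
cv2.imwrite("pics/c1.png",A)
B=f(t,400,475,200,275,5); C=f(s,225,335,170,230,7)
B=f(t,405,469,202,272,8)[:, :]
out=np.zeros((600,800,3),np.uint8); out[:B.shape[0],:B.shape[1]]=B[:600,:800]
cv2.imwrite("pics/c2.png",out[:560,:512]); cv2.imwrite("pics/c3.png",C)
E
```

```text
(no output)
```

View pics/c1.png

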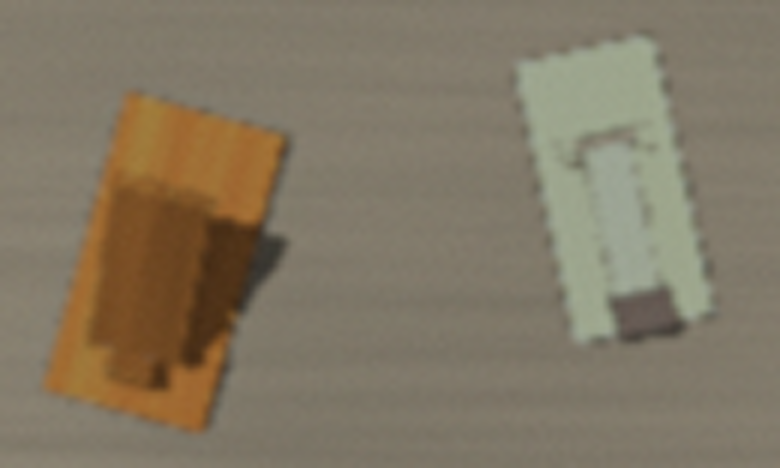

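View pics/c2.png

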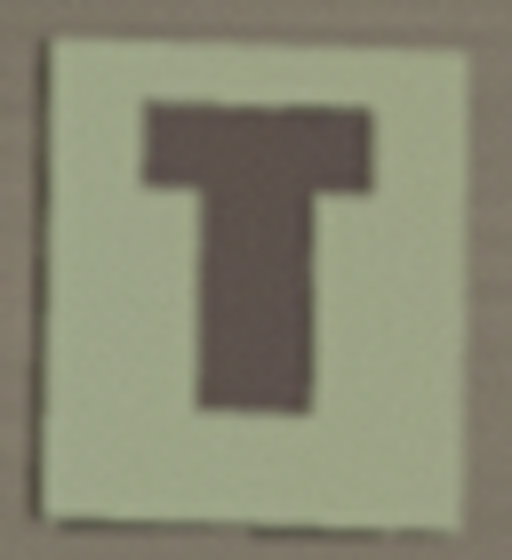

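View pics/c3.png

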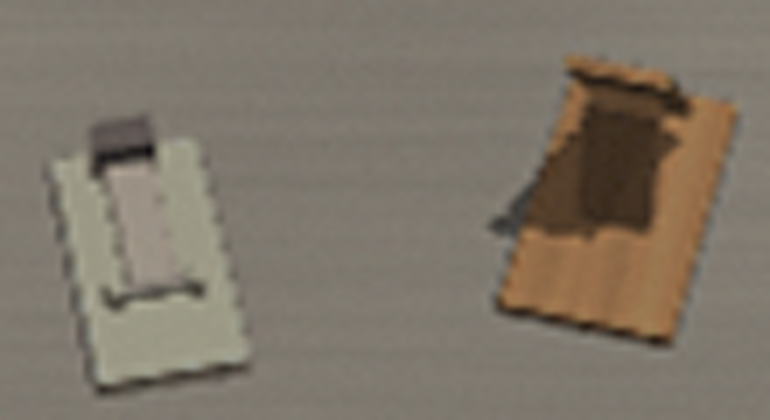

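```bash
cat > h.py <<'E'
import numpy as np,cv2
from scipy.optimize import least_squares
from scipy.spatial.transform import Rotation as Ro
def proj(c,X): 
    p=(np.asarray(X)@c["R"].T+c["t"])@c["mtx"].T; return p[:,:2]/p[:,2:]
def px(p,o,k): return (np.array(p,float)+.5)/k-.5+np.array(o)
def Rz(a): return Ro.from_euler('z',a).as_matrix()
def fit(obs,x0):  # obs: list (cam, local pts, pixels)
    f=lambda s:np.concatenate([(proj(c,np.array(P,float)@Rz(s[2]).T+[s[0],s[1],0])-q).ravel() for c,P,q in obs])
    r=least_squares(f,x0,loss='soft_l1'); return r.x,np.round(f(r.x).reshape(-1,2),1)
E
python3 - <<'E'
from h import *
T=dict(np.load("top0.npz"));S=dict(np.load("scene0.npz"))
rect=lambda a,b,z,x0=0:[[x0+a,b,z],[x0+a,-b,z],[x0-a,-b,z],[x0-a,b,z]]
c1=lambda p:px(p,(210,215),6); c2=lambda p:px(p,(405,202),8); c3=lambda p:px(p,(225,170),7)
sg=[(T,rect(.06,.03,.01),c1([(517,60),(652,35),(715,318),(578,345)]))]
sS=[(S,rect(.06,.03,.01),c3([(250,355),(97,375),(50,160),(195,137)]))]
rs=[(T,rect(.065,.035,.008),c1([(128,92),(290,132),(205,430),(43,388)]))]
rS=[(S,[[.065,.035,.008],[.065,-.035,.008],[-.065,.035,.008]],c3([(674,335),(500,297),(735,105)]))]
bs=[(T,rect(.075,.065,.014,-.04)+[[.016,.036,.014],[.016,-.036,.014],[-.011,-.036,.014],[-.011,.036,.014],[-.08,.018,.014],[-.08,-.018,.014]],
 c2([(50,38),(467,52),(462,530),(42,520),(145,102),(372,107),(372,192),(145,187),(197,410),(312,413)]))]
for n,o in(("sign top",sg),("sign sc",sS),("sign both",sg+sS),("rest top",rs),("rest sc",rS),("rest both",rs+rS),("base",bs)):
    x,r=fit(o,[.6,0,0]); print(n,np.round(x,4),np.degrees(x[2]).round(1),r.tolist())
E
```

```text
sign top [0.5448 0.0317 0.2162] 12.4 [[-0.2, 0.6], [0.6, -0.1], [0.1, -0.4], [-0.5, -0.0]]
sign sc [0.5418 0.0331 0.2259] 12.9 [[0.0, 0.1], [-0.0, 0.9], [-0.0, -0.4], [0.0, -0.5]]
sign both [0.5438 0.0324 0.2219] 12.7 [[-0.7, 1.1], [0.1, 0.2], [-0.0, -0.2], [-0.6, 0.4], [-0.3, 0.7], [-0.4, 1.5], [-0.2, 0.0], [-0.2, 0.1]]
rest top [ 0.5132  0.2197 -0.2592] -14.9 [[0.1, -0.6], [-0.3, 0.1], [0.0, 0.4], [0.2, -0.0]]
rest sc [ 0.5084  0.2218 -0.2477] -14.2 [[-0.1, 0.0], [-0.2, 0.4], [0.3, -0.6]]
rest both [ 0.5122  0.2205 -0.2514] -14.4 [[-0.5, -0.1], [-0.8, 0.4], [-0.1, 0.8], [0.1, 0.5], [-0.6, 1.1], [-0.8, 1.4], [-0.0, 0.4]]
base [ 0.6107 -0.2796 -0.0214] -1.2 [[0.1, -0.0], [0.0, -0.2], [0.1, 0.1], [0.2, -0.3], [-0.3, -0.1], [0.2, 0.1], [0.1, 0.3], [-0.4, 0.0], [-0.1, -0.0], [0.1, 0.1]]
```

```bash
python3 - <<'E'
from h import *
T=dict(np.load("top0.npz"));S=dict(np.load("scene0.npz"))
c,s=np.cos(.9),np.sin(.9); o=np.array([.5125,.2203,0])
ex=np.array([c,0,s]);ez=np.array([-s,0,c]);ey=np.array([0,1,0]);C=np.array([-.0027,0,.075])
P=np.array([C+a*ex+b*ey+d*ez for a,b,d in[(.052,.02,-.005),(.052,-.02,-.005),(-.06,-.02,-.005),(-.06,.02,-.005),(-.06,.01,.005),(-.06,-.01,.005)]])@Rz(-.255).T+o
print(((proj(T,P)-[210,215]+.5)*6).round().tolist());print(((proj(S,P)-[225,170]+.5)*7).round().tolist())
E
```

```text
[[117.0, 172.0], [216.0, 199.0], [186.0, 360.0], [93.0, 335.0], [109.0, 360.0], [156.0, 373.0]]
[[665.0, 93.0], [560.0, 73.0], [591.0, 105.0], [688.0, 123.0], [669.0, 95.0], [621.0, 85.0]]
```

```bash
cat >> h.py <<'E'
def state():
    from workcell import bot
    s=bot.read_state(); s["Rm"]=Ro.from_rotvec(s["tcp_rot"]).as_matrix(); return s
def Rtool(yaw,ang,flip=1):
    "jaws along y of frame turned by yaw; tool z in its xz plane at ang deg from +x towards +z (270=down)"
    a=np.radians(ang); z=np.array([np.cos(a),0,np.sin(a)]); y=np.array([0,flip,0]); return Rz(yaw)@np.stack([np.cross(y,z),y,z],1)
def delta(p,R,p0,R0,tag=""):
    d=(np.array(p)-p0)*100; w=np.degrees(Ro.from_matrix(R@R0.T).as_rotvec()); print(tag,"offset",d.round(2).tolist(),"ang",w.round(1).tolist(),"|",round(np.linalg.norm(w),1)); return d,w
SIGN=np.array([.544,.032,.005]);SY=.218; RC=np.array([.510,.221,.075]);RY=-.255; BS=np.array([.611,-.280,.008]);BY=-.021
E
python3 - <<'E'
from h import *
s=state()
for f in(1,-1): delta([.544,.032,.10],Rtool(SY,270,f),s["tool_pos"],s["Rm"],f)
E
```

```text
1 offset [32.62, 67.02, -13.01] ang [0.0, -0.2, 173.7] | 173.7
-1 offset [32.62, 67.02, -13.01] ang [-0.1, -0.0, -6.3] | 6.4
```

Emit:
{"api": "drive_tool", "payload": {
  "deltas": [
    {"hand": 1, "offset": [3, 6, 0], "angular": [0, 0, 10]},
    {"hand": 1, "offset": [6, 12, 0], "angular": [0, 0, 20]},
    {"hand": 1, "offset": [9, 18, 0], "angular": [0, 0, 30]},
    {"hand": 1, "offset": [12, 24, 0], "angular": [0, 0, 40]},
    {"hand": 1, "offset": [15, 29, 0], "angular": [0, 0, 50]},
    {"hand": 1, "offset": [18, 34, 0], "angular": [0, 0, 60]},
    {"hand": 1, "offset": [21, 40, 0], "angular": [0, 0, 70]},
    {"hand": 1, "offset": [23, 45, 0], "angular": [0, 0, 80]}
  ],
  "force": 40
}}

```text
time: 1.1
tool_pos: [0.4462, -0.1922, 0.2311]
tcp_rot: [2.037, 2.392, 0.0]
wrist_force: [0.4, 0.0, 0.8]
width: 1.0
```

Emit:
{"api": "drive_tool", "payload": {
  "deltas": [
    {"hand": 1, "offset": [1.5, 3, -1], "angular": [0, 0, 10]},
    {"hand": 1, "offset": [3, 6, -2], "angular": [0, 0, 20]},
    {"hand": 1, "offset": [4.5, 9, -3], "angular": [0, 0, 30]},
    {"hand": 1, "offset": [6, 12, -4], "angular": [0, 0, 40]},
    {"hand": 1, "offset": [7, 15, -5], "angular": [0, 0, 50]},
    {"hand": 1, "offset": [8, 18, -6], "angular": [0, 0, 60]},
    {"hand": 1, "offset": [9, 20, -7], "angular": [0, 0, 70]},
    {"hand": 1, "offset": [9.6, 22, -8], "angular": [0, 0, 80]}
  ]
}}

```text
time: 2.1
tool_pos: [0.5417, 0.0267, 0.1505]
tcp_rot: [-0.022, -3.141, 0.0]
wrist_force: [0.3, -0.4, -0.1]
width: 0.997
```

```bash
python3 - <<'E'
from h import *
s=state(); print(s["q"],s["time"])
delta([.544,.032,.10],Rtool(SY,270,1),s["tool_pos"],s["Rm"])
from workcell import bot
c=bot.read_camera("wrist"); cv2.imwrite("pics/w1.png",c["frame"]); np.savez("w1.npz",**c)
E
```

```text
[ 3.41435749e-03  8.04042376e-02  1.97290704e+00 -2.85624246e-05
  1.08900792e+00 -1.55325847e+00] 2.1
 offset [0.23, 0.53, -5.05] ang [0.0, -0.0, 13.3] | 13.3
```

View pics/w1.png

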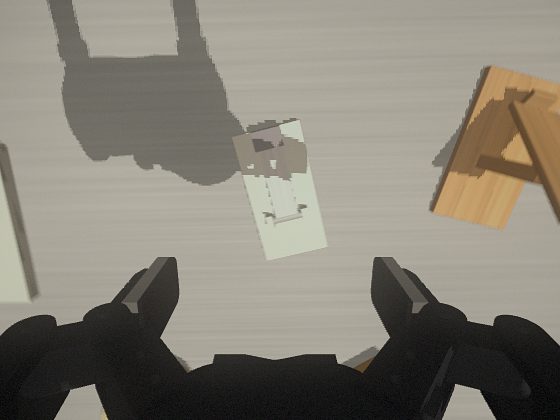

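```bash
python3 - <<'E'
from h import *
W=dict(np.load("w1.npz"));s=state();print(s["tool_pos"],s["q"][0])
P=[[.06,.03,.01],[.06,-.03,.01],[-.06,-.03,.01],[-.06,.03,.01]]
x,r=fit([(W,P,np.array([(327,247),(267,260),(233,136),(300,119)],float))],[.54,.03,.2]);print(x,r.tolist())
P=[[.065,.035,.008],[.065,-.035,.008],[-.065,-.035,.008]]
x,r=fit([(W,P[1:],np.array([(433,211),(489,66)],float))],[.51,.22,-.25]);print(x,r.tolist())
E
```

```text
[0.54129317 0.02869927 0.14903516] 0.0059131972237545845
[0.54405313 0.03346788 0.22523093] [[1.4, 0.2], [-0.8, 1.1], [-1.3, -0.2], [0.8, -0.5]]
[ 0.51047669  0.22014853 -0.23541654] [[-0.2, 3.4], [0.2, -1.1]]
```

Emit:
{"api": "drive_tool", "payload": {
  "deltas": [
    {"hand": 1, "offset": [0, 0.1, -3], "angular": [0, 0, 7]},
    {"hand": 1, "offset": [0, 0.1, -6], "angular": [0, 0, 13.8]},
    {"hand": 1, "offset": [0, 0.1, -9], "angular": [0, 0, 13.8]},
    {"hand": 1, "offset": [0, 0.1, -12], "angular": [0, 0, 13.8]},
    {"hand": 1, "offset": [0, 0.1, -14], "angular": [0, 0, 13.8]},
    {"hand": 1, "offset": [0, 0.1, -15.3], "angular": [0, 0, 13.8]},
    {"hand": 1, "offset": [0, 0.1, -15.3], "angular": [0, 0, 13.8]},
    {"hand": 0.5, "offset": [0, 0.1, -15.3], "angular": [0, 0, 13.8]}
  ],
  "force": 40
}}

```text
time: 3.15
tool_pos: [0.5425, 0.0268, -0.0009]
tcp_rot: [-0.345, 3.121, -0.0]
wrist_force: [0.7, -1.2, 0.6]
width: 0.816
```

Emit:
{"api": "drive_tool", "payload": {
  "deltas": [
    {"hand": 0.2, "offset": [0, 0, 0], "angular": [0, 0, 0]},
    {"hand": 0.2, "offset": [0, 0, 0], "angular": [0, 0, 0]},
    {"hand": 0.2, "offset": [0, 0, 0], "angular": [0, 0, 0]},
    {"hand": 0.2, "offset": [0, 0, 0], "angular": [0, 0, 0]},
    {"hand": 0.2, "offset": [0, 0, 0], "angular": [0, 0, 0]}
  ],
  "force": 40
}}

```text
time: 3.78
tool_pos: [0.5429, 0.0272, -0.0]
tcp_rot: [-0.345, 3.12, 0.0]
wrist_force: [-1.7, 1.7, 5.8]
width: 0.684
```

```bash
python3 - <<'E'
from h import *
s=state();print(s["tool_pos"],s["q"],s["wrist_force"]); print(Ro.from_matrix(Rtool(.22,270,1).T@s["Rm"]).as_rotvec(degrees=True))
print("yaw",np.arctan2(*(s["Rm"][:2,1]*[-1,1])))
R0=s["Rm"]; p0=s["tool_pos"]
ez=Rz(RY)@[-np.sin(.9),0,np.cos(.9)];ex=Rz(RY)@[np.cos(.9),0,np.sin(.9)]
# tcp in sign frame: z = tcp z-.005 with sign centre under it
h=p0[2]-.005
for off,e in((.06,.01),(.004,.004),(.0,.004)):
    delta(RC+ez*(h+off)+ex*e,Rtool(RY,322-.4,1),p0,R0,(off,e))
E
```

```text
[ 5.42917527e-01  2.72430034e-02 -3.13183906e-05] [ 3.97419896e-03  2.73941876e-01  2.07151131e+00  7.46820740e-04
  7.93697537e-01 -1.78765595e+00] [-1.73715541  1.67055508  5.78393798]
[ 0.00021618 -0.14320714 -0.0178072 ]
yaw 0.22031078922381403
(0.06, 0.01) offset [-6.86, 20.31, 11.7] ang [-0.9, -51.9, -25.4] | 57.8
(0.004, 0.004) offset [-2.97, 19.29, 7.75] ang [-0.9, -51.9, -25.4] | 57.8
(0.0, 0.004) offset [-2.67, 19.21, 7.5] ang [-0.9, -51.9, -25.4] | 57.8
```

Emit:
{"api": "drive_tool", "payload": {
  "deltas": [
    {"hand": 0.2, "offset": [0, 0, 3], "angular": [0, 0, 0]},
    {"hand": 0.2, "offset": [-1, 1, 7], "angular": [0, -6, -3]},
    {"hand": 0.2, "offset": [-2.5, 4, 11], "angular": [-0.2, -14, -7]},
    {"hand": 0.2, "offset": [-4, 8, 14], "angular": [-0.4, -22, -11]},
    {"hand": 0.2, "offset": [-5.5, 12, 14.5], "angular": [-0.5, -30, -15]},
    {"hand": 0.2, "offset": [-7, 16, 14.5], "angular": [-0.7, -38, -18.5]},
    {"hand": 0.2, "offset": [-8.5, 19, 14.5], "angular": [-0.8, -45, -22]},
    {"hand": 0.2, "offset": [-9.9, 21, 14.2], "angular": [-0.9, -51.9, -25.4]}
  ]
}}

```text
time: 4.78
tool_pos: [0.4581, 0.1942, 0.1344]
tcp_rot: [0.167, 2.499, -0.17]
wrist_force: [0.3, -0.2, -2.5]
width: 0.682
```

Emit:
{"api": "drive_tool", "payload": {
  "deltas": [
    {"hand": 0.2, "offset": [0, 0, 0], "angular": [0, 0, 0]},
    {"hand": 0.2, "offset": [0, 0, 0], "angular": [0, 0, 0]}
  ]
}}

```text
time: 5.03
tool_pos: [0.4585, 0.1938, 0.1339]
tcp_rot: [0.162, 2.504, -0.172]
wrist_force: [1.5, 0.1, -4.2]
width: 0.683
```

```bash
cat > m2.py <<'E'
from h import *
s=state();print(s["tool_pos"],s["q"].round(2) if hasattr(s["q"],"round") else s["q"],s["wrist_force"],s["width"])
p0=s["tool_pos"];R0=s["Rm"];h=-.005
ez=Rz(RY)@[-np.sin(.9),0,np.cos(.9)];ex=Rz(RY)@[np.cos(.9),0,np.sin(.9)]
d=p0-RC;print("rest frame x,y,z mm",(d@ex*1e3).round(1),(d@(Rz(RY)@[0,1,0])*1e3).round(1),(d@ez*1e3).round(1))
for off,e in((.03,.006),(.003,.002),(.0,.002),(0,-.002)): delta(RC+ez*(h+off)+ex*e,Rtool(RY,321.6,1),p0,R0,(off,e))
E
python3 m2.py
```

```text
[0.45846868 0.19377541 0.133938  ] [ 0.7  -0.18  2.4  -0.85  0.72 -0.14] [ 1.46956813  0.14334177 -4.2124107 ] 0.6830487417279579
rest frame x,y,z mm 19.4 -39.3 70.3
(0.03, 0.006) offset [3.62, 3.12, -3.87] ang [1.6, -15.8, -4.9] | 16.6
(0.003, 0.002) offset [5.43, 2.65, -5.86] ang [1.6, -15.8, -4.9] | 16.6
(0.0, 0.002) offset [5.65, 2.59, -6.05] ang [1.6, -15.8, -4.9] | 16.6
(0, -0.002) offset [5.41, 2.66, -6.36] ang [1.6, -15.8, -4.9] | 16.6
```

Emit:
{"api": "drive_tool", "payload": {
  "deltas": [
    {"hand": 0.2, "offset": [0.2, 1, 0], "angular": [0.5, -5, -1.5]},
    {"hand": 0.2, "offset": [0.6, 2, 0], "angular": [1, -10, -3]},
    {"hand": 0.2, "offset": [1.3, 3.1, -1], "angular": [1.6, -15.8, -4.9]},
    {"hand": 0.2, "offset": [2.5, 3.1, -2.5], "angular": [1.6, -15.8, -4.9]},
    {"hand": 0.2, "offset": [3.6, 3.1, -3.9], "angular": [1.6, -15.8, -4.9]},
    {"hand": 0.2, "offset": [3.6, 3.1, -3.9], "angular": [1.6, -15.8, -4.9]},
    {"hand": 0.2, "offset": [3.6, 3.1, -3.9], "angular": [1.6, -15.8, -4.9]}
  ]
}}

```text
time: 5.9
tool_pos: [0.4868, 0.2318, 0.1137]
tcp_rot: [0.303, 2.255, -0.158]
wrist_force: [-0.7, -0.4, -3.6]
width: 0.682
```

```bash
python3 m2.py; python3 - <<'E'
from workcell import bot
import cv2,numpy as np
from h import *
f=lambda im,x0,x1,y0,y1,k:cv2.resize(im[y0:y1,x0:x1],None,fx=k,fy=k,interpolation=cv2.INTER_CUBIC)
t=bot.read_camera("top")["frame"];s=bot.read_camera("scene")["frame"]
a=f(t,190,310,215,295,6);b=f(s,275,355,150,230,6)
cv2.imwrite("pics/p2.png",np.hstack([a[:480,:340],b[:480]]))
E
```

```text
[0.48680617 0.231825   0.11374296] [ 0.86  0.02  2.4  -1.31  0.8   0.57] [-0.67154712 -0.38135411 -3.64128988] 0.6818753189826476
rest frame x,y,z mm 14.7 4.6 43.8
(0.03, 0.006) offset [0.79, -0.68, -1.85] ang [0.2, -1.8, 1.0] | 2.1
(0.003, 0.002) offset [2.59, -1.15, -3.84] ang [0.2, -1.8, 1.0] | 2.1
(0.0, 0.002) offset [2.82, -1.21, -4.03] ang [0.2, -1.8, 1.0] | 2.1
(0, -0.002) offset [2.58, -1.15, -4.34] ang [0.2, -1.8, 1.0] | 2.1
```

View pics/p2.png

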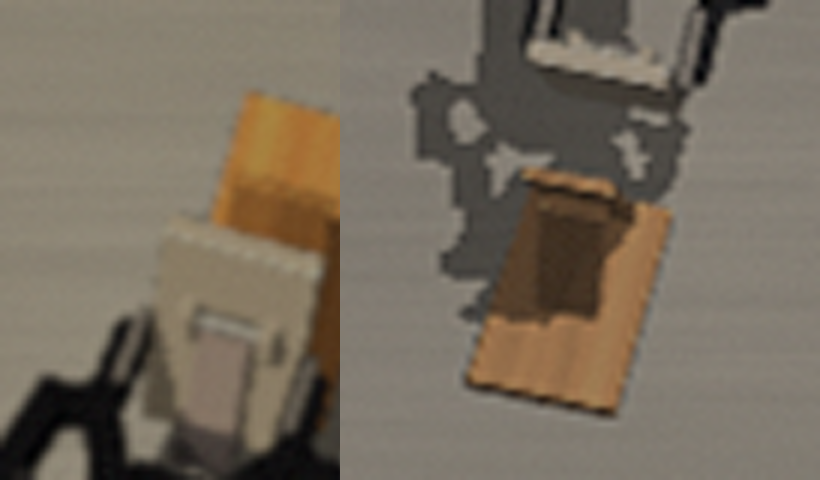

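```bash
cat > kin.py <<'E'
from h import *
E=lambda a,t:Ro.from_euler(a,t).as_matrix()
def frames(q):
    A=E('z',q[0]);B=A@E('y',q[1]);C=A@E('y',q[1]+q[2]);D=C@E('z',q[3])@E('y',q[4]);return A,B,C,D@E('z',q[5])
lo=np.array([-2.63,-.94,.31,-1.31,0,-2.55]);hi=np.array([2.63,2.18,2.57,4.45,2.66,2.55])
def fk(q):
    K=np.load("kin.npz"); A,B,C,D=frames(q); x=K["x"]
    return A@[x[0],x[1],x[2]]+B@[x[3],0,x[4]]+C@[x[5],0,x[6]]+D@[0,0,x[7]], D@K["T"]
def ik(p,R,q0):
    best=None
    f=lambda q:np.concatenate([(fk(q)[0]-p)*10,Ro.from_matrix(fk(q)[1].T@R).as_rotvec()])
    for s in [q0]+[np.array(q0)+np.random.default_rng(i).normal(0,.5,6) for i in range(5)]:
        r=least_squares(f,np.clip(s,lo+.01,hi-.01),bounds=(lo,hi))
        if best is None or r.cost<best.cost-1e-9: best=r
        if best.cost<1e-7: break
    return best.x,np.abs(best.fun).max()
E
python3 - <<'E'
from kin import *
s=state();print(s["tool_pos"],s["q"])
D=[([-1.279,.265,1.605,0,1.274,-.037],[.218,-.638,.2305],[-3.097,-.514,0]),
([3.41435749e-03,8.04042376e-02,1.97290704,0,1.08900792,-1.55325847],[.5417,.0267,.1505],[-.022,-3.141,0]),
([3.97419896e-03,2.73941876e-01,2.07151131,7.46820740e-04,7.93697537e-01,-1.78765595],[.5429,.02724,0],[-.345,3.12,0]),
(s["q"],s["tool_pos"],s["tcp_rot"])]
Ts=[frames(q)[3].T@Ro.from_rotvec(r).as_matrix() for q,p,r in D]
T=Ro.from_matrix(Ts).mean().as_matrix();print([np.degrees(Ro.from_matrix(T.T@t).magnitude()).round(2) for t in Ts]);print(T.round(2))
M=[];b=[]
for q,p,r in D:
    A,B,C,F=frames(q); M.append(np.stack([A[:,0],A[:,1],A[:,2],B[:,0],B[:,2],C[:,0],C[:,2],F[:,2]],1));b+=list(p)
M=np.vstack(M);b=np.array(b)
M2=np.vstack([M,1e-3*np.eye(8)]);pr=np.array([.05,.02,.3,0,.4,0,.4,.2])
x=np.linalg.lstsq(M2,np.concatenate([b,1e-3*pr]),rcond=None)[0];print(x.round(4),np.abs(M@x-b).max())
np.savez("kin.npz",x=x,T=T)
E
```

```text
[0.48625187 0.23194915 0.11352653] [ 0.85968317  0.01917703  2.40152081 -1.30943266  0.80411077  0.56968848]
[np.float64(0.02), np.float64(0.01), np.float64(0.02), np.float64(0.0)]
[[ 0. -1.  0.]
 [ 1.  0.  0.]
 [-0.  0.  1.]]
[ 0.      0.025   0.2522 -0.0007  0.5117  0.001   0.5668  0.3479] 0.00021663971413748984
```

```bash
python3 - <<'E'
from kin import *
s=state();q0=np.array(s["q"])
ez=Rz(RY)@[-np.sin(.9),0,np.cos(.9)];ex=Rz(RY)@[np.cos(.9),0,np.sin(.9)]
def show(t,p,R,q): 
    x,e=ik(p,R,q); print(t,x.round(2).tolist(),"err %.4f"%e); return x
print("place with current grip")
for off,e,y,a in((.03,.006,0,321.6),(.003,.002,0,321.6),(.003,.002,.05,321.6),(.003,.002,0,318)): show((off,e,y,a),RC+ez*(off-.005)+ex*e,Rtool(RY+y,a,1),q0)
print("foot pinch")
H=RC+.02*ex+.009*ez
for f in(1,-1):
  for a0 in(270,280,290,300):
    q=q0
    for th in(0,.425,.85):
        c,sn=np.cos(th),np.sin(th); bx=c*ex-sn*ez; bz=sn*ex+c*ez
        F=H-.072*bx+.005*bz; R=Rtool(RY,a0-np.degrees(th),f)
        q=show((f,a0,th),F+.008*R[:,2],R,q)
print("top grasp & stand")
for f in(1,-1):
  for rel in(0,15,30): # tool angle = -x dir (231.6)+rel
    a=231.57+rel; R=Rtool(RY,a,f); p=RC+.045*ex+.012*R[:,2]; q=show(("rest",f,rel),p,R,q0)
    bx=Rz(BY)@[-np.cos(1.19),0,np.sin(1.19)];bz=Rz(BY)@[-np.sin(1.19),0,-np.cos(1.19)]
    R=Rtool(BY,180-68.2+180+rel,f); p=BS+bx*.06-bz*.005+.045*bx+.012*R[:,2]; show(("base",f,rel),p,R,q)
    show(("base+10cm",f,rel),p+[0,0,.1],R,q)
E
```

```text
place with current grip
(0.03, 0.006, 0, 321.6) [0.83, 0.06, 2.39, -1.31, 0.77, 0.56] err 0.0570
(0.003, 0.002, 0, 321.6) [0.78, 0.11, 2.36, -1.31, 0.74, 0.55] err 0.0888
(0.003, 0.002, 0.05, 321.6) [0.75, 0.09, 2.37, -1.31, 0.69, 0.49] err 0.1096
(0.003, 0.002, 0, 318) [0.75, 0.09, 2.37, -1.31, 0.69, 0.52] err 0.0461
foot pinch
(1, 270, 0) [0.41, 0.19, 2.1, 0.0, 0.86, -0.9] err 0.0000
(1, 270, 0.425) [0.29, 0.36, 1.89, 0.23, 1.27, -1.13] err 0.0000
(1, 270, 0.85) [0.21, 0.57, 1.69, 0.35, 1.67, -1.22] err 0.0000
(1, 280, 0) [0.49, 0.12, 2.19, -0.18, 0.71, -0.7] err 0.0000
(1, 280, 0.425) [0.34, 0.26, 1.98, 0.16, 1.12, -1.06] err 0.0000
(1, 280, 0.85) [0.24, 0.46, 1.76, 0.3, 1.53, -1.19] err 0.0000
(1, 290, 0) [0.58, 0.08, 2.27, -0.46, 0.6, -0.38] err 0.0000
(1, 290, 0.425) [0.4, 0.16, 2.07, 0.06, 0.97, -0.95] err 0.0000
(1, 290, 0.85) [0.28, 0.36, 1.85, 0.25, 1.38, -1.14] err 0.0000
(1, 300, 0) [0.67, 0.07, 2.35, -0.85, 0.56, 0.06] err 0.0000
(1, 300, 0.425) [0.48, 0.09, 2.16, -0.09, 0.82, -0.78] err 0.0000
(1, 300, 0.85) [0.32, 0.25, 1.93, 0.19, 1.24, -1.08] err 0.0000
(-1, 270, 0) 
[... 1271 characters left out ...]
, 0.23, -2.55] err 0.2656
('base+10cm', 1, 30) [-0.61, -0.11, 2.23, 0.65, 0.4, -2.55] err 0.1865
('rest', -1, 0) [0.18, 0.58, 1.56, 0.27, 1.62, 1.94] err 0.0000
('base', -1, 0) [-0.6, 0.15, 2.06, 0.35, 0.64, 0.75] err 0.0000
('base+10cm', -1, 0) [-0.6, 0.04, 1.98, 0.28, 0.82, 0.84] err 0.0000
('rest', -1, 15) [0.23, 0.42, 1.71, 0.19, 1.38, 1.98] err 0.0000
('base', -1, 15) [-0.69, 0.1, 2.22, 0.94, 0.47, 0.12] err 0.0000
('base+10cm', -1, 15) [-0.69, -0.05, 2.15, 0.68, 0.62, 0.43] err 0.0000
('rest', -1, 30) [0.29, 0.28, 1.86, 0.08, 1.14, 2.08] err 0.0000
('base', -1, 30) [-0.78, 0.13, 2.35, 1.69, 0.58, -0.67] err 0.0000
('base+10cm', -1, 30) [-0.78, -0.06, 2.29, 1.32, 0.59, -0.23] err 0.0000
```

```bash
python3 - <<'E'
from kin import *
s=state();p0=s["tool_pos"];R0=s["Rm"]
delta([.543,.04,.05],Rtool(.1,270,1),p0,R0)
q,e=ik([.543,.04,.05],Rtool(.1,270,1),s["q"]);print(q.round(2),e)
print(ik([.543,.04,.005],Rtool(.1,250,1),q)[0].round(2))
for a in(296,299,302):print(a,[v if np.isscalar(v) else v.round(2).tolist() for v in ik(RC,Rtool(RY,a,1),q)])
E
```

```text
offset [5.67, -19.19, -6.35] ang [5.0, 49.9, 19.7] | 53.9
[ 0.03  0.2   2.04  0.    0.89 -1.64] 9.869977965528482e-10
[ 0.04  0.48  1.81 -0.02  1.2  -1.62]
296 [[0.57, 0.04, 2.25, -0.59, 0.61, -0.3], np.float64(4.188457355643497e-12)]
299 [[0.59, 0.04, 2.28, -0.71, 0.59, -0.18], np.float64(1.8644462200948965e-10)]
302 [[0.62, 0.04, 2.3, -0.83, 0.59, -0.04], np.float64(2.220446049250313e-15)]
```

Emit:
{"api": "drive_tool", "payload": {
  "deltas": [
    {"hand": 0.2, "offset": [-1, -1, 3], "angular": [0.5, 5, 2]},
    {"hand": 0.2, "offset": [-1, -4, 5], "angular": [1.3, 13, 5]},
    {"hand": 0.2, "offset": [0, -7.5, 5], "angular": [2.1, 21, 8.3]},
    {"hand": 0.2, "offset": [1.5, -11, 4], "angular": [2.9, 29, 11.5]},
    {"hand": 0.2, "offset": [3, -14, 2], "angular": [3.7, 37, 14.6]},
    {"hand": 0.2, "offset": [4.4, -17, -1], "angular": [4.5, 44.5, 17.6]},
    {"hand": 0.2, "offset": [5.7, -19.2, -4], "angular": [5, 49.9, 19.7]},
    {"hand": 0.2, "offset": [5.7, -19.2, -6.3], "angular": [5, 49.9, 19.7]}
  ]
}}

```text
time: 7.0
tool_pos: [0.545, 0.0393, 0.0522]
tcp_rot: [-0.134, 3.098, -0.016]
wrist_force: [1.5, 0.0, -2.9]
width: 0.678
```

Emit:
{"api": "drive_tool", "payload": {
  "deltas": [
    {"hand": 0.2, "offset": [0, 0, 0], "angular": [0, 0, 0]},
    {"hand": 0.2, "offset": [0, 0, 0], "angular": [0, 0, 0]}
  ]
}}

```text
time: 7.25
tool_pos: [0.542, 0.04, 0.0492]
tcp_rot: [-0.127, 3.102, -0.02]
wrist_force: [0.1, -0.4, -3.1]
width: 0.68
```

```bash
python3 - <<'E'
from kin import *
s=state();p0=s["tool_pos"];R0=s["Rm"];print(p0,s["q"],s["wrist_force"],s["width"])
delta([.543,.04,.0],Rtool(.1,270,1),p0,R0)
E
```

```text
[0.5420346  0.0399812  0.04924592] [ 0.03605924  0.18105546  2.07348289 -0.01717298  0.85005259 -1.60536932] [ 0.14344427 -0.44922857 -3.07502595] 0.6802118593910838
 offset [0.1, 0.0, -4.92] ang [0.6, 2.2, 1.0] | 2.5
```

Emit:
{"api": "drive_tool", "payload": {
  "deltas": [
    {"hand": 0.2, "offset": [0.1, 0, -2], "angular": [0.6, 2.2, 1]},
    {"hand": 0.2, "offset": [0.1, 0, -4], "angular": [0.6, 2.2, 1]},
    {"hand": 0.2, "offset": [0.1, 0, -4.8], "angular": [0.6, 2.2, 1]},
    {"hand": 0.2, "offset": [0.1, 0, -4.85], "angular": [0.6, 2.2, 1]},
    {"hand": 0.7, "offset": [0.1, 0, -4.85], "angular": [0.6, 2.2, 1]},
    {"hand": 1, "offset": [0.1, 0, -4.85], "angular": [0.6, 2.2, 1]},
    {"hand": 1, "offset": [0.1, 0, -4.3], "angular": [0.6, 2.2, 1]},
    {"hand": 1, "offset": [0.1, 0, -3], "angular": [0.6, 2.2, 1]}
  ]
}}

```text
time: 8.25
tool_pos: [0.5439, 0.0403, 0.0206]
tcp_rot: [-0.157, 3.137, 0.0]
wrist_force: [0.1, 0.1, 0.6]
width: 1.004
```

Emit:
{"api": "drive_tool", "payload": {
  "deltas": [
    {"hand": 1, "offset": [0.1, 0, 0], "angular": [-1, 9.9, 0]},
    {"hand": 1, "offset": [0.3, 0, 0], "angular": [-2, 19.9, 0]},
    {"hand": 1, "offset": [0.3, 0, -0.6], "angular": [-2, 19.9, 0]},
    {"hand": 1, "offset": [0.3, 0, -1.3], "angular": [-2, 19.9, 0]},
    {"hand": 1, "offset": [0.3, 0, -1.4], "angular": [-2, 19.9, 0]},
    {"hand": 0.4, "offset": [0.3, 0, -1.4], "angular": [-2, 19.9, 0]},
    {"hand": 0.2, "offset": [0.3, 0, -1.4], "angular": [-2, 19.9, 0]},
    {"hand": 0.2, "offset": [0.3, 0, -1.4], "angular": [-2, 19.9, 0]}
  ],
  "force": 50
}}

```text
time: 9.25
tool_pos: [0.5484, 0.0373, 0.0108]
tcp_rot: [0.142, -2.792, 0.033]
wrist_force: [-5.4, -0.9, 29.4]
width: 0.432
```

Emit:
{"api": "drive_tool", "payload": {
  "deltas": [
    {"hand": 0.2, "offset": [0, 0, 0], "angular": [0, 0, 0]},
    {"hand": 0.2, "offset": [0, 0, 0], "angular": [0, 0, 0]},
    {"hand": 0.2, "offset": [0, 0, 0], "angular": [0, 0, 0]}
  ]
}}

```text
time: 9.62
tool_pos: [0.5484, 0.0444, 0.0123]
tcp_rot: [0.138, -2.793, 0.016]
wrist_force: [-4.7, 11.7, 26.6]
width: 0.215
```

```bash
cat > m3.py <<'E'
from kin import *
import sys
s=state();p0=s["tool_pos"];R0=s["Rm"];print(p0,np.round(s["q"],2),s["wrist_force"],s["width"])
print("tool yaw",np.arctan2(*(R0[:2,1]*[-1,1])),"pitch",np.degrees(np.arctan2(R0[2,2],R0[0,2])))
ez=Rz(RY)@[-np.sin(.9),0,np.cos(.9)];ex=Rz(RY)@[np.cos(.9),0,np.sin(.9)]
d=p0-RC;print("rest frame mm",(1e3*np.array([d@ex,d@(Rz(RY)@[0,1,0]),d@ez])).round(1))
E
python3 m3.py; python3 - <<'E'
from kin import *
s=state();p0=s["tool_pos"];R0=s["Rm"];h=p0[2]-.005
ez=Rz(RY)@[-np.sin(.9),0,np.cos(.9)];ex=Rz(RY)@[np.cos(.9),0,np.sin(.9)]
for off,e in((.08,.02),(.03,.006),(.002,.004)):
    p=RC+ez*(h+off)+ex*e;delta(p,Rtool(RY,301.6,1),p0,R0,(off,e)); print(ik(p,Rtool(RY,301.6,1),s["q"])[0].round(2))
E
```

```text
[0.54836636 0.04439295 0.01227614] [ 0.04  0.48  1.79 -0.01  1.21 -1.62] [-4.68132936 11.71550612 26.60790043] 0.21503517852799392
tool yaw 0.09781581139833673 pitch -109.71571016129003
rest frame mm [   1.6 -161.2 -103. ]
(0.08, 0.02) offset [-9.25, 19.07, 13.26] ang [-4.4, -51.4, -19.0] | 55.0
[ 0.73 -0.14  2.31 -0.68  0.77 -0.15]
(0.03, 0.006) offset [-6.3, 18.3, 9.06] ang [-4.4, -51.4, -19.0] | 55.0
[ 0.66 -0.04  2.31 -0.75  0.66 -0.1 ]
(0.002, 0.004) offset [-4.3, 17.78, 7.16] ang [-4.4, -51.4, -19.0] | 55.0
[ 0.62  0.01  2.3  -0.79  0.61 -0.08]
```

Emit:
{"api": "drive_tool", "payload": {
  "deltas": [
    {"hand": 1, "offset": [0, 0, 0], "angular": [0, 0, 0]},
    {"hand": 1, "offset": [0, 0, 0], "angular": [0, 0, 0]},
    {"hand": 1, "offset": [0, 0, 0.5], "angular": [0, 0, 0]},
    {"hand": 1, "offset": [0, 0, 3], "angular": [0, 0, 0]},
    {"hand": 1, "offset": [0, 0, 7], "angular": [0, 0, 0]},
    {"hand": 1, "offset": [0, 0, 11], "angular": [0, 0, 0]},
    {"hand": 1, "offset": [0, 0, 12], "angular": [0, 0, 0]},
    {"hand": 1, "offset": [0, 0, 12], "angular": [0, 0, 0]}
  ]
}}

```text
time: 10.62
tool_pos: [0.5473, 0.0405, 0.1264]
tcp_rot: [0.14, -2.792, 0.024]
wrist_force: [0.7, 0.6, 0.3]
width: 0.999
```

```bash
python3 m3.py; python3 - <<'E'
from workcell import bot
import cv2,numpy as np
c=bot.read_camera("wrist");cv2.imwrite("pics/w2.png",c["frame"][:320]);np.savez("w2.npz",**c)
E
```

```text
[0.54728018 0.04048346 0.1264415 ] [ 0.04  0.35  1.74 -0.02  1.4  -1.62] [0.66032434 0.61739645 0.27484413] 0.9994160637184485
tool yaw 0.09990954909199178 pitch -109.7362329470895
rest frame mm [  91.  -165.3  -32. ]
```

View pics/w2.png

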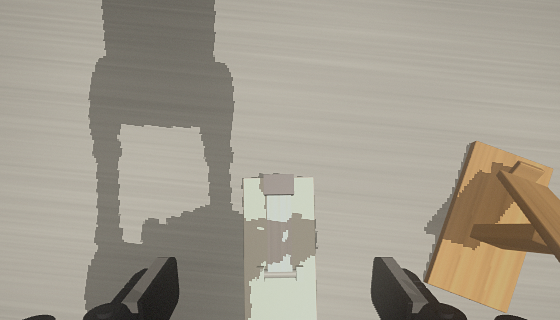

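```bash
python3 - <<'E'
from kin import *
W=dict(np.load("w2.npz"))
P=[[-.06,-.03,.01],[-.06,.03,.01]]
f=lambda s:np.r_[(proj(W,np.array(P)@Rz(s[2]).T+[s[0],s[1],0])-[(243,178),(314,178)]).ravel(),30*(s[2]-.1)]
r=least_squares(f,[.54,.04,.1]);print(r.x,r.fun.round(1))
s=state();delta([r.x[0],r.x[1],-.001],s["Rm"],s["tool_pos"],s["Rm"])
E
```

```text
[0.54956271 0.04378495 0.10011473] [-0. -0.  0.  0.  0.]
 offset [0.31, 0.34, -12.62] ang [0.0, 0.0, 0.0] | 0.0
```

Emit:
{"api": "drive_tool", "payload": {
  "deltas": [
    {"hand": 1, "offset": [0.2, 0.3, -4], "angular": [0, 0, 0]},
    {"hand": 1, "offset": [0.3, 0.3, -8], "angular": [0, 0, 0]},
    {"hand": 1, "offset": [0.3, 0.3, -11], "angular": [0, 0, 0]},
    {"hand": 1, "offset": [0.3, 0.3, -12.6], "angular": [0, 0, 0]},
    {"hand": 1, "offset": [0.3, 0.3, -12.6], "angular": [0, 0, 0]},
    {"hand": 0.5, "offset": [0.3, 0.3, -12.6], "angular": [0, 0, 0]},
    {"hand": 0.4, "offset": [0.3, 0.3, -12.6], "angular": [0, 0, 0]},
    {"hand": 0.4, "offset": [0.3, 0.3, -12.6], "angular": [0, 0, 0]}
  ],
  "force": 50
}}

```text
time: 11.68
tool_pos: [0.5519, 0.0436, 0.002]
tcp_rot: [0.14, -2.795, 0.024]
wrist_force: [1.0, 1.1, 5.4]
width: 0.675
```

```bash
python3 m3.py
```

```text
[0.55192505 0.04359488 0.00195956] [ 0.05  0.5   1.79 -0.02  1.2  -1.61] [1.04964706 1.13324091 5.40919203] 0.6745008353964441
tool yaw 0.09990586549724424 pitch -109.59594902724251
rest frame mm [  -4.2 -161.1 -112.2]
```

Emit:
{"api": "drive_tool", "payload": {
  "deltas": [
    {"hand": 0.4, "offset": [0, 0, 1], "angular": [0, 0, 0]},
    {"hand": 0.4, "offset": [0, 0, 4], "angular": [0, 0, 0]},
    {"hand": 0.4, "offset": [0, 0, 8], "angular": [0, 0, 0]},
    {"hand": 0.4, "offset": [0, 0, 10], "angular": [0, 0, 0]},
    {"hand": 0.4, "offset": [0, 0, 10], "angular": [0, 0, 0]}
  ]
}}

```text
time: 12.3
tool_pos: [0.5512, 0.0434, 0.1015]
tcp_rot: [0.14, -2.795, 0.025]
wrist_force: [0.5, 0.1, -4.1]
width: 0.679
```

```bash
cat > m4.py <<'E'
from kin import *
s=state();p0=s["tool_pos"];R0=s["Rm"]
ez=Rz(RY)@[-np.sin(.9),0,np.cos(.9)];ex=Rz(RY)@[np.cos(.9),0,np.sin(.9)]
for off,e in((.08,.02),(.03,.006),(.002,.005),(-.001,.003)):
    p=RC+ez*(off-.003)+ex*(e+.002);delta(p,Rtool(RY,302,1),p0,R0,(off,e)); print(ik(p,Rtool(RY,302,1),s["q"])[0].round(2))
E
python3 m3.py;python3 m4.py
```

```text
[0.55119923 0.04344055 0.10148507] [ 0.05  0.38  1.75 -0.02  1.36 -1.62] [ 0.51224816  0.07812721 -4.13555959] 0.6788296852866088
tool yaw 0.09996458911487441 pitch -109.6114040030626
rest frame mm [  73.4 -161.4  -49.8]
(0.08, 0.02) offset [-8.63, 18.93, 3.86] ang [-4.0, -51.8, -18.9] | 55.3
[ 0.71 -0.13  2.31 -0.69  0.75 -0.14]
(0.03, 0.006) offset [-5.69, 18.16, -0.34] ang [-4.0, -51.8, -18.9] | 55.3
[ 0.65 -0.02  2.31 -0.77  0.64 -0.09]
(0.002, 0.005) offset [-3.62, 17.63, -2.16] ang [-4.0, -51.8, -18.9] | 55.3
[ 0.61  0.03  2.29 -0.81  0.59 -0.07]
(-0.001, 0.003) offset [-3.52, 17.6, -2.51] ang [-4.0, -51.8, -18.9] | 55.3
[ 0.61  0.04  2.29 -0.82  0.58 -0.06]
```

Held. Move to the pre-place pose above the slope.

Emit:
{"api": "drive_tool", "payload": {
  "deltas": [
    {"hand": 0.4, "offset": [-1, 1, 2], "angular": [-0.5, -6.5, -2.4]},
    {"hand": 0.4, "offset": [-2.2, 3.5, 4], "angular": [-1, -13, -4.7]},
    {"hand": 0.4, "offset": [-3.5, 6.5, 5], "angular": [-1.5, -19.5, -7.1]},
    {"hand": 0.4, "offset": [-5, 9.5, 5], "angular": [-2, -26, -9.5]},
    {"hand": 0.4, "offset": [-6, 12, 5], "angular": [-2.5, -32.4, -11.8]},
    {"hand": 0.4, "offset": [-7, 14.5, 5], "angular": [-3, -38.9, -14.2]},
    {"hand": 0.4, "offset": [-8, 17, 4.5], "angular": [-3.5, -45.3, -16.5]},
    {"hand": 0.4, "offset": [-8.6, 18.9, 3.9], "angular": [-4, -51.8, -18.9]}
  ]
}}

```text
time: 13.3
tool_pos: [0.4628, 0.2273, 0.1374]
tcp_rot: [0.322, 2.593, -0.101]
wrist_force: [0.0, -0.7, -4.3]
width: 0.675
```

Emit:
{"api": "drive_tool", "payload": {
  "deltas": [
    {"hand": 0.4, "offset": [0, 0, 0], "angular": [0, 0, 0]},
    {"hand": 0.4, "offset": [0, 0, 0], "angular": [0, 0, 0]}
  ]
}}

```text
time: 13.55
tool_pos: [0.4644, 0.2269, 0.1384]
tcp_rot: [0.319, 2.596, -0.102]
wrist_force: [0.6, 0.0, -3.5]
width: 0.677
```

```bash
python3 m3.py;python3 m4.py
```

```text
[0.46439793 0.22693936 0.13843985] [ 0.68 -0.13  2.3  -0.65  0.75 -0.21] [ 0.59051389  0.01239723 -3.51923624] 0.6768336992249555
tool yaw -0.24758295281532502 pitch -60.554265010402965
rest frame mm [21.3 -5.8 75.2]
(0.08, 0.02) offset [0.05, 0.58, 0.17] ang [0.2, -1.8, -0.4] | 1.8
[ 0.71 -0.13  2.31 -0.69  0.75 -0.14]
(0.03, 0.006) offset [2.99, -0.19, -4.04] ang [0.2, -1.8, -0.4] | 1.8
[ 0.65 -0.02  2.31 -0.77  0.64 -0.09]
(0.002, 0.005) offset [5.06, -0.72, -5.86] ang [0.2, -1.8, -0.4] | 1.8
[ 0.61  0.03  2.29 -0.81  0.59 -0.07]
(-0.001, 0.003) offset [5.16, -0.75, -6.2] ang [0.2, -1.8, -0.4] | 1.8
[ 0.61  0.04  2.29 -0.82  0.58 -0.06]
```

Emit:
{"api": "drive_tool", "payload": {
  "deltas": [
    {"hand": 0.4, "offset": [0.5, 0.4, -0.7], "angular": [0.2, -1.8, -0.4]},
    {"hand": 0.4, "offset": [1.8, 0.1, -2.4], "angular": [0.2, -1.8, -0.4]},
    {"hand": 0.4, "offset": [3, -0.2, -4], "angular": [0.2, -1.8, -0.4]},
    {"hand": 0.4, "offset": [4, -0.4, -4.9], "angular": [0.2, -1.8, -0.4]},
    {"hand": 0.4, "offset": [4.7, -0.6, -5.5], "angular": [0.2, -1.8, -0.4]},
    {"hand": 0.4, "offset": [5.1, -0.7, -5.8], "angular": [0.2, -1.8, -0.4]},
    {"hand": 0.4, "offset": [5.1, -0.7, -5.8], "angular": [0.2, -1.8, -0.4]}
  ]
}}

```text
time: 14.42
tool_pos: [0.5155, 0.2203, 0.0839]
tcp_rot: [0.334, 2.56, -0.092]
wrist_force: [-27.6, -1.6, 23.5]
width: 0.674
```

```bash
python3 m3.py;python3 m4.py|grep -v '^\['; python3 - <<'E'
from workcell import bot
import cv2,numpy as np
f=lambda im,x0,x1,y0,y1,k:cv2.resize(im[y0:y1,x0:x1],None,fx=k,fy=k,interpolation=cv2.INTER_CUBIC)
t=bot.read_camera("top");s=bot.read_camera("scene")
a=f(t["frame"],200,265,215,295,6);b=f(s["frame"],290,345,150,230,6)
w=bot.read_camera("wrist")["frame"]
W=cv2.resize(w,(400,300))
cv2.imwrite("pics/p3a.png",np.hstack([a,b]));
out=np.zeros((480,a.shape[1]+b.shape[1]+0,3),np.uint8);out=np.hstack([a,b]);
W=cv2.resize(w[:,60:],None,fx=.15,fy=.15)
cv2.imwrite("pics/p3.png",out)
E
```

```text
[0.51545639 0.22033516 0.08389154] [ 0.61  0.03  2.29 -0.81  0.6  -0.07] [-27.62838436  -1.62583202  23.50287621] 0.6740668759976853
tool yaw -0.2583198011793982 pitch -58.60637709679823
rest frame mm [10.4  0.7  1.3]
(0.08, 0.02) offset [-5.06, 1.24, 5.62] ang [-0.1, 0.3, 0.2] | 0.3
(0.03, 0.006) offset [-2.11, 0.47, 1.42] ang [-0.1, 0.3, 0.2] | 0.3
(0.002, 0.005) offset [-0.05, -0.06, -0.4] ang [-0.1, 0.3, 0.2] | 0.3
(-0.001, 0.003) offset [0.06, -0.09, -0.75] ang [-0.1, 0.3, 0.2] | 0.3
```

View pics/p3.png

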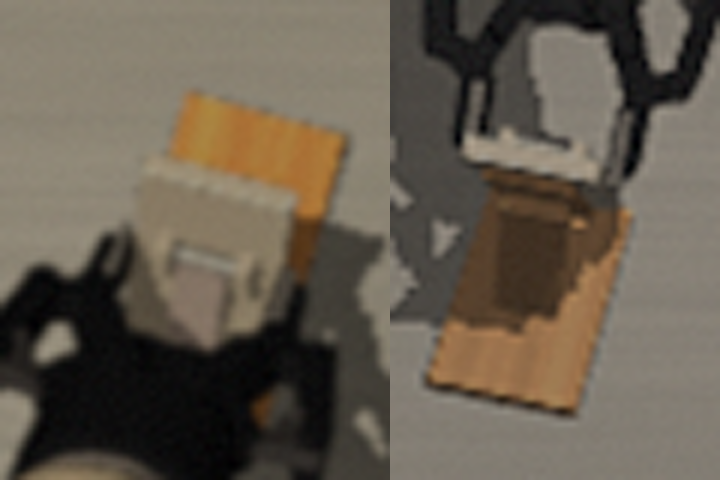

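Emit:
{"api": "drive_tool", "payload": {
  "deltas": [
    {"hand": 0.4, "offset": [-0.2, 0.05, 0.15], "angular": [0, 0, 0]},
    {"hand": 0.4, "offset": [-0.3, 0.1, 0], "angular": [0, 0, 0]},
    {"hand": 0.4, "offset": [-0.45, 0.1, -0.2], "angular": [0, 0, 0]},
    {"hand": 0.4, "offset": [-0.45, 0.1, -0.2], "angular": [0, 0, 0]}
  ]
}}

```text
time: 15.08
tool_pos: [0.5116, 0.2215, 0.0793]
tcp_rot: [0.33, 2.562, -0.091]
wrist_force: [-0.4, -0.3, -2.9]
width: 0.676
```

```bash
python3 m3.py
```

```text
[0.51162432 0.2215281  0.07933554] [ 0.62  0.03  2.3  -0.82  0.59 -0.05] [-0.36876897 -0.2640229  -2.85450928] 0.675976021627557
tool yaw -0.25578143982353585 pitch -58.66028971639801
rest frame mm [4.3 0.9 1.6]
```

Emit:
{"api": "drive_tool", "payload": {
  "deltas": [
    {"hand": 0.4, "offset": [-0.05, 0.02, -0.2], "angular": [0, 0, 0]},
    {"hand": 0.4, "offset": [-0.05, 0.02, -0.2], "angular": [0, 0, 0]}
  ]
}}

```text
time: 15.32
tool_pos: [0.5117, 0.2216, 0.0792]
tcp_rot: [0.331, 2.559, -0.092]
wrist_force: [-8.5, -1.9, 10.3]
width: 0.678
```

```bash
python3 m3.py
```

```text
[0.51173442 0.22158179 0.07920481] [ 0.62  0.03  2.3  -0.83  0.59 -0.04] [-8.52032056 -1.90107709 10.30337739] 0.6783868741172235
tool yaw -0.25665291251229555 pitch -58.537882483946554
rest frame mm [4.2 1.  1.4]
```

Emit:
{"api": "drive_tool", "payload": {
  "deltas": [
    {"hand": 0.75, "offset": [0, 0, 0.05], "angular": [0, 0, 0]},
    {"hand": 1, "offset": [0, 0, 0.05], "angular": [0, 0, 0]},
    {"hand": 1, "offset": [0, 0, 0.05], "angular": [0, 0, 0]},
    {"hand": 1, "offset": [-0.5, 0.1, 0.8], "angular": [0, 0, 0]},
    {"hand": 1, "offset": [-2, 0.5, 3], "angular": [0, 0, 0]},
    {"hand": 1, "offset": [-4, 1, 6], "angular": [0, 0, 0]},
    {"hand": 1, "offset": [-5.5, 1.4, 8.8], "angular": [0, 0, 0]},
    {"hand": 1, "offset": [-5.5, 1.4, 8.8], "angular": [0, 0, 0]}
  ]
}}

```text
time: 16.32
tool_pos: [0.4569, 0.2377, 0.1691]
tcp_rot: [0.33, 2.558, -0.084]
wrist_force: [0.4, 0.2, -0.3]
width: 0.997
```

```bash
python3 m3.py; python3 - <<'E'
from workcell import bot
import cv2,numpy as np
c=bot.read_camera("wrist");np.savez("w3.npz",**c)
t=bot.read_camera("top");s=bot.read_camera("scene");np.savez("t3.npz",**t)
f=lambda im,x0,x1,y0,y1,k:cv2.resize(im[y0:y1,x0:x1],None,fx=k,fy=k,interpolation=cv2.INTER_CUBIC)
a=f(t["frame"],205,265,220,290,6)
out=np.zeros((420,800,3),np.uint8);out[:,:560]=c["frame"];out[:280,560:]=cv2.resize(a,(240,280))
cv2.imwrite("pics/p4.png",out)
E
```

```text
[0.45691247 0.23768565 0.16911077] [ 0.73 -0.18  2.29 -0.66  0.8  -0.17] [ 0.41238248  0.19942665 -0.2723727 ] 0.9967664376503764
tool yaw -0.25416084983760723 pitch -58.380336462641196
rest frame mm [ 39.2   2.8 102. ]
```

View pics/p4.png

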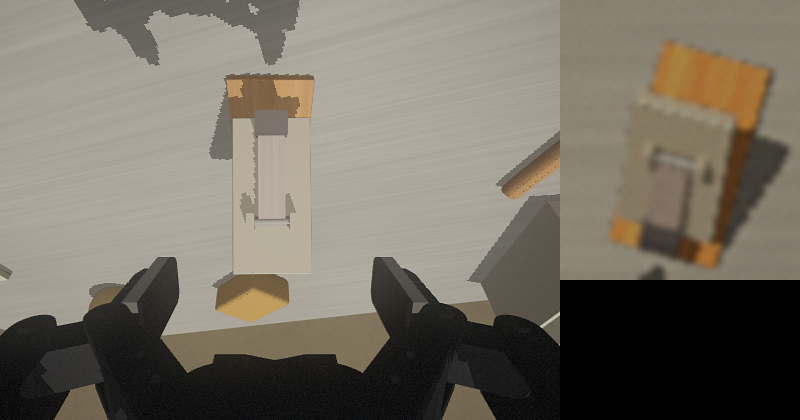

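```bash
python3 - <<'E'
from kin import *
W=dict(np.load("w3.npz"))
ez=Rz(RY)@[-np.sin(.9),0,np.cos(.9)];ex=Rz(RY)@[np.cos(.9),0,np.sin(.9)];ey=Rz(RY)@[0,1,0]
B=np.stack([ex,ey,ez],1)
P=np.array([[-.06,-.03,.005],[-.06,.03,.005],[.06,.03,.005],[.06,-.03,.005]])
obs=np.array([(232,118),(311,118),(311.5,273),(232.5,273)])
def f(s): return (proj(W,RC+(P@Rz(s[3]).T+s[:3])@B.T)-obs).ravel()
r=least_squares(lambda s:np.r_[f(s)],[0,0,0,0]);print("sign in rest frame mm,rad",(r.x*1e3).round(1),f(r.x).round(1))
E
```

```text
sign in rest frame mm,rad [-1.5  1.1  3.8 -3. ] [ 1.1 -0.2 -1.  -0.3 -0.1  0.1 -0.   0.4]
```

```bash
cat > m5.py <<'E'
from kin import *
s=state();p0=s["tool_pos"];R0=s["Rm"]
ez=Rz(RY)@[-np.sin(.9),0,np.cos(.9)];ex=Rz(RY)@[np.cos(.9),0,np.sin(.9)];ey=Rz(RY)@[0,1,0]
C=RC-.0015*ex+.001*ey+.003*ez
H=C+.02*ex+.009*ez; F=C-.052*ex+.014*ez
if __name__=="__main__":
    R=Rtool(RY,301.6)
    for b in(-.05,.0,.004): delta(F+b*R[:,2],R,p0,R0,b)
    d=p0-F;print("tcp-F in rest",(1e3*np.array([d@ex,d@ey,d@ez])).round(1))
E
python3 m5.py
```

```text
-0.05 offset [-1.6, 0.48, -7.88] ang [-0.0, 0.6, 0.0] | 0.6
0.0 offset [0.93, -0.18, -12.14] ang [-0.0, 0.6, 0.0] | 0.6
0.004 offset [1.14, -0.23, -12.48] ang [-0.0, 0.6, 0.0] | 0.6
tcp-F in rest [89.2 -0.6 82.9]
```

Emit:
{"api": "drive_tool", "payload": {
  "deltas": [
    {"hand": 0.55, "offset": [-1.2, 0.3, -3], "angular": [0, 0, 0]},
    {"hand": 0.55, "offset": [-1.6, 0.5, -6], "angular": [0, 0.6, 0]},
    {"hand": 0.55, "offset": [-1.6, 0.5, -7.9], "angular": [0, 0.6, 0]},
    {"hand": 0.55, "offset": [-0.6, 0.3, -9.5], "angular": [0, 0.6, 0]},
    {"hand": 0.55, "offset": [0.4, 0, -11.1], "angular": [0, 0.6, 0]},
    {"hand": 0.55, "offset": [0.9, -0.2, -12.1], "angular": [0, 0.6, 0]},
    {"hand": 0.55, "offset": [1.1, -0.2, -12.4], "angular": [0, 0.6, 0]},
    {"hand": 0.55, "offset": [1.1, -0.2, -12.4], "angular": [0, 0.6, 0]}
  ]
}}

```text
time: 17.48
tool_pos: [0.4671, 0.2336, 0.0414]
tcp_rot: [0.331, 2.572, -0.094]
wrist_force: [-0.5, -0.5, 0.6]
width: 0.545
```

```bash
python3 m3.py; python3 m5.py
```

```text
[0.46713423 0.23361109 0.04144803] [ 0.7   0.06  2.36 -0.9   0.58  0.13] [-0.48964923 -0.46072019  0.63551849] 0.5451301850937714
tool yaw -0.2561741962126483 pitch -59.261710307585616
rest frame mm [-54.    1.4  14.1]
-0.05 offset [-2.73, 0.67, 4.48] ang [-0.0, -0.0, 0.1] | 0.1
0.0 offset [-0.19, 0.01, 0.22] ang [-0.0, -0.0, 0.1] | 0.1
0.004 offset [0.01, -0.04, -0.12] ang [-0.0, -0.0, 0.1] | 0.1
tcp-F in rest [-0.5  0.4 -2.9]
```

Now close gently on the foot.

Emit:
{"api": "drive_tool", "payload": {
  "deltas": [
    {"hand": 0.3, "offset": [0, 0, 0], "angular": [0, 0, 0]},
    {"hand": 0.15, "offset": [0, 0, 0], "angular": [0, 0, 0]},
    {"hand": 0.15, "offset": [0, 0, 0], "angular": [0, 0, 0]},
    {"hand": 0.15, "offset": [0, 0, 0], "angular": [0, 0, 0]}
  ],
  "force": 20
}}

```text
time: 17.98
tool_pos: [0.4675, 0.2341, 0.0423]
tcp_rot: [0.331, 2.571, -0.092]
wrist_force: [-0.3, -0.3, 1.2]
width: 0.27
```

```bash
python3 - <<'E'
from m5 import *
print(p0,s["wrist_force"],s["width"])
for k in range(1,9):
    th=.87*k/8; Q=Ro.from_rotvec(ey*th).as_matrix(); delta(H+Q@(p0-H),Q@R0,p0,R0,round(th,2))
print(ik(H+Q@(p0-H),Q@R0,s["q"])[0].round(2))
E
```

```text
[0.46747153 0.23413807 0.04227847] [-0.30037795 -0.26882966  1.17226302] 0.2696621270410068
0.11 offset [-0.55, 0.14, 0.54] ang [1.6, 6.0, 0.0] | 6.2
0.22 offset [-1.04, 0.27, 1.13] ang [3.1, 12.1, -0.0] | 12.5
0.33 offset [-1.46, 0.38, 1.78] ang [4.7, 18.1, 0.0] | 18.7
0.43 offset [-1.81, 0.47, 2.47] ang [6.3, 24.1, -0.0] | 24.9
0.54 offset [-2.09, 0.54, 3.2] ang [7.9, 30.1, 0.0] | 31.2
0.65 offset [-2.29, 0.6, 3.95] ang [9.4, 36.2, 0.0] | 37.4
0.76 offset [-2.41, 0.63, 4.72] ang [11.0, 42.2, 0.0] | 43.6
0.87 offset [-2.44, 0.64, 5.5] ang [12.6, 48.2, -0.0] | 49.8
[ 0.33  0.24  1.93  0.18  1.24 -1.07]
```

Emit:
{"api": "drive_tool", "payload": {
  "deltas": [
    {"hand": 0.15, "offset": [-0.28, 0.07, 0.26], "angular": [0.8, 3, 0]},
    {"hand": 0.15, "offset": [-0.55, 0.14, 0.54], "angular": [1.6, 6, 0]},
    {"hand": 0.15, "offset": [-0.8, 0.2, 0.83], "angular": [2.4, 9, 0]},
    {"hand": 0.15, "offset": [-1.04, 0.27, 1.13], "angular": [3.1, 12.1, 0]},
    {"hand": 0.15, "offset": [-1.26, 0.33, 1.45], "angular": [3.9, 15.1, 0]},
    {"hand": 0.15, "offset": [-1.46, 0.38, 1.78], "angular": [4.7, 18.1, 0]},
    {"hand": 0.15, "offset": [-1.64, 0.43, 2.12], "angular": [5.5, 21.1, 0]},
    {"hand": 0.15, "offset": [-1.81, 0.47, 2.47], "angular": [6.3, 24.1, 0]}
  ],
  "force": 20
}}

```text
time: 18.98
tool_pos: [0.4482, 0.2388, 0.0662]
tcp_rot: [0.386, 3.004, -0.021]
wrist_force: [-1.2, -0.3, -0.5]
width: 0.273
```

```bash
python3 - <<'E'
from m5 import *
p1=np.array([.46747153,.23413807,.04227847]);R1=Rtool(RY,301.6-.85)
print(p0,s["wrist_force"],s["width"],np.round(s["q"],2))
for th in(.435,.55,.65,.76,.83,.87):
    Q=Ro.from_rotvec(ey*th).as_matrix(); delta(H+Q@(p1-H),Q@R1,p0,R0,th)
E
```

```text
[0.44821893 0.23879735 0.06622822] [-1.15316404 -0.31540652 -0.54823134] 0.27305165379761565 [ 0.49  0.07  2.17 -0.1   0.82 -0.75]
0.435 offset [0.12, 0.01, 0.08] ang [0.1, 0.7, 0.1] | 0.7
0.55 offset [-0.18, 0.08, 0.85] ang [1.8, 7.1, 0.1] | 7.3
0.65 offset [-0.36, 0.13, 1.54] ang [3.3, 12.6, 0.1] | 13.0
0.76 offset [-0.48, 0.16, 2.32] ang [4.8, 18.7, 0.1] | 19.3
0.83 offset [-0.51, 0.17, 2.82] ang [5.9, 22.6, 0.1] | 23.3
0.87 offset [-0.52, 0.17, 3.11] ang [6.4, 24.8, 0.1] | 25.6
```

Emit:
{"api": "drive_tool", "payload": {
  "deltas": [
    {"hand": 0.15, "offset": [-0.05, 0.03, 0.4], "angular": [0.9, 3.5, 0]},
    {"hand": 0.15, "offset": [-0.18, 0.07, 0.85], "angular": [1.8, 7.1, 0]},
    {"hand": 0.15, "offset": [-0.28, 0.1, 1.2], "angular": [2.6, 9.9, 0]},
    {"hand": 0.15, "offset": [-0.36, 0.13, 1.54], "angular": [3.3, 12.6, 0]},
    {"hand": 0.15, "offset": [-0.42, 0.15, 1.9], "angular": [4, 15.7, 0]},
    {"hand": 0.15, "offset": [-0.48, 0.16, 2.32], "angular": [4.8, 18.7, 0]},
    {"hand": 0.15, "offset": [-0.51, 0.17, 2.8], "angular": [5.8, 22.4, 0]},
    {"hand": 0.15, "offset": [-0.51, 0.17, 2.8], "angular": [5.8, 22.4, 0]}
  ],
  "force": 20
}}

```text
time: 19.98
tool_pos: [0.4408, 0.2407, 0.0939]
tcp_rot: [-0.364, -2.824, -0.051]
wrist_force: [-7.7, 3.4, 3.1]
width: 0.271
```

```bash
cat > m6.py <<'E'
from m5 import *
p1=np.array([.46747153,.23413807,.04227847]);R1=Rtool(RY,301.6-.85)
print(p0,s["wrist_force"],s["torque"],s["width"],np.round(s["q"],2))
a=(p1-H);b=p0-H; print("angle about hinge from pos",np.arctan2(b@ex,b@ez)-np.arctan2(a@ex,a@ez),"radii",np.hypot(a@ex,a@ez),np.hypot(b@ex,b@ez))
for th in(.83,.87,.9):
    Q=Ro.from_rotvec(ey*th).as_matrix(); delta(H+Q@(p1-H),Q@R1,p0,R0,th)
E
python3 m6.py
```

```text
[0.44075113 0.24074673 0.09389715] [-7.7013748   3.39344447  3.12057057] [0.49337936 1.06926638 0.12046947] 0.2707253457440253 [ 0.34  0.23  1.95  0.17  1.22 -1.06]
angle about hinge from pos 0.8240953840050775 radii 0.07181620703964849 0.07415338341446404
0.83 offset [0.23, -0.03, 0.05] ang [0.1, -0.2, 0.1] | 0.2
0.87 offset [0.23, -0.02, 0.34] ang [0.7, 2.0, 0.1] | 2.1
0.9 offset [0.23, -0.03, 0.55] ang [1.1, 3.7, 0.1] | 3.9
```

Emit:
{"api": "drive_tool", "payload": {
  "deltas": [
    {"hand": 0.15, "offset": [0.05, 0, 0.15], "angular": [0.3, 1, 0]},
    {"hand": 0.15, "offset": [0.05, 0, 0.2], "angular": [0.4, 1.4, 0]},
    {"hand": 0.15, "offset": [0.05, 0, 0.2], "angular": [0.4, 1.4, 0]}
  ]
}}

```text
time: 20.35
tool_pos: [0.4406, 0.2406, 0.0954]
tcp_rot: [-0.36, -2.8, -0.055]
wrist_force: [-7.1, 2.7, 1.0]
width: 0.276
```

```bash
python3 m6.py; python3 - <<'E'
from workcell import bot
import cv2,numpy as np
f=lambda im,x0,x1,y0,y1,k:cv2.resize(im[y0:y1,x0:x1],None,fx=k,fy=k,interpolation=cv2.INTER_CUBIC)
t=bot.read_camera("top");s=bot.read_camera("scene")
cv2.imwrite("pics/p6.png",np.hstack([f(t["frame"],205,265,215,285,6),f(s["frame"],290,350,160,230,6)]))
E
```

```text
[0.44059537 0.2406149  0.09535824] [-7.11188792  2.73407145  1.03585423] [ 0.36307355  0.81652753 -0.01200957] 0.2755064078341717 [ 0.33  0.24  1.94  0.18  1.24 -1.07]
angle about hinge from pos 0.8438297634039551 radii 0.07181620703964849 0.07422503018512394
0.83 offset [0.25, -0.01, -0.09] ang [-0.3, -1.5, 0.0] | 1.6
0.87 offset [0.24, -0.01, 0.19] ang [0.3, 0.7, 0.0] | 0.7
0.9 offset [0.25, -0.01, 0.41] ang [0.7, 2.3, 0.0] | 2.5
```

Emit:
{"api": "drive_tool", "payload": {
  "deltas": [
    {"hand": 0.6, "offset": [0, 0, 0], "angular": [0, 0, 0]},
    {"hand": 0.6, "offset": [0, 0, 0], "angular": [0, 0, 0]},
    {"hand": 0.6, "offset": [0.1, 0, 1], "angular": [0, 0, 0]},
    {"hand": 0.7, "offset": [0.6, 0, 4], "angular": [0, 0, 0]},
    {"hand": 1, "offset": [1, -0.2, 8], "angular": [0, 0, 0]},
    {"hand": 1, "offset": [2, -0.5, 12], "angular": [0, 0, 0]},
    {"hand": 1, "offset": [3, -1, 15], "angular": [0, 0, 0]},
    {"hand": 1, "offset": [3, -1, 15], "angular": [0, 0, 0]}
  ]
}}

```text
time: 21.45
tool_pos: [0.4773, 0.2306, 0.2504]
tcp_rot: [-0.363, -2.815, -0.062]
wrist_force: [0.5, 0.5, -0.1]
width: 1.0
```

```bash
python3 m3.py; python3 - <<'E'
from workcell import bot
import cv2,numpy as np
c=bot.read_camera("wrist");np.savez("w4.npz",**c)
t=bot.read_camera("top");s=bot.read_camera("scene");np.savez("t4.npz",**t)
f=lambda im,x0,x1,y0,y1,k:cv2.resize(im[y0:y1,x0:x1],None,fx=k,fy=k,interpolation=cv2.INTER_CUBIC)
out=np.zeros((420,800,3),np.uint8);out[:,:560]=c["frame"];out[:210,560:]=f(t["frame"],205,265,225,278,4)[:210];out[210:,560:]=f(s["frame"],290,350,165,218,4)[:210]
cv2.imwrite("pics/p7.png",out)
E
```

```text
[0.47728958 0.23057685 0.25038718] [ 0.3   0.15  1.74  0.16  1.52 -1.05] [ 0.50488055  0.49675309 -0.14979358] 0.9999128832862312
tool yaw -0.2569554439401067 pitch -106.91733068907325
rest frame mm [116.2   1.  135.7]
```

View pics/p7.png

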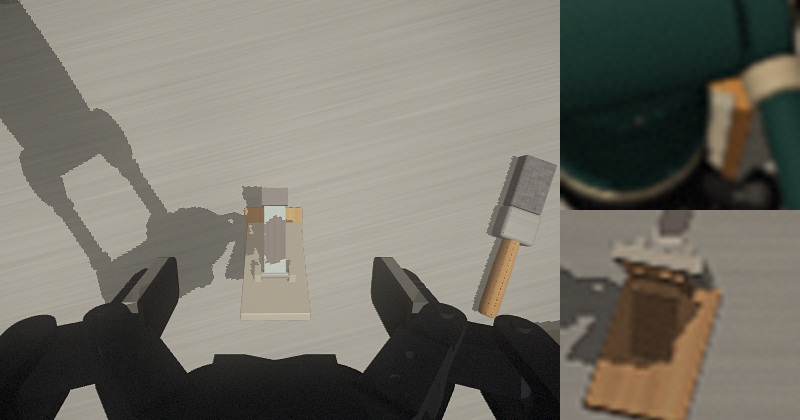

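```bash
python3 - <<'E'
from m5 import *
W=dict(np.load("w4.npz"));B=np.stack([ex,ey,ez],1)
P=np.array([[.06,-.03,.005],[.06,.03,.005],[-.06,.03,.005],[-.06,-.03,.005]])
o1=np.array([(241,314),(310,314),(303,222),(246,222)])
K=np.array([[-.08,-.012,.013],[-.08,.012,.013],[-.064,.012,.013],[-.064,-.012,.013]])
o2=np.array([(262,188),(288,188),(288,206),(262,206)])
def f(s):
    k=K@Ro.from_euler('y',s[4]).as_matrix().T+[.02,0,.009]
    return np.r_[*[(proj(W,RC+(X@Rz(s[3]).T+s[:3])@B.T)-o).ravel() for X,o in((P,o1),(k,o2))]]
r=least_squares(f,[0,0,.003,0,.8],loss='soft_l1');print((r.x*1e3).round(1));print(f(r.x).reshape(-1,2).round(1).tolist())
E
```

```text
[-1.200e+00  1.800e+00  5.300e+00  6.000e-01  8.988e+02]
[[-1.0, 0.0], [0.7, -0.2], [-2.1, 0.2], [2.4, 0.3], [-0.2, 0.1], [0.3, 0.1], [0.3, -0.2], [-0.2, -0.2]]
```

```bash
cat > m7.py <<'E'
from m5 import *
Cs=RC-.0013*ex+.0013*ey+.004*ez
if __name__=="__main__":
    R=Rtool(RY,231.57,1); print(p0,np.round(s["q"],2),s["wrist_force"],s["width"])
    for b in(.12,.05,.028): p=Cs+b*ex;delta(p,R,p0,R0,b);print(ik(p,R,s["q"])[0].round(2))
    d=p0-Cs;print("sign frame",(1e3*np.array([d@ex,d@ey,d@ez])).round(1))
E
python3 m7.py
```

```text
[0.47386003 0.2300276  0.24565382] [ 0.3   0.15  1.75  0.16  1.52 -1.05] [-0.42701844 -0.09846988 -0.71357193] 0.9998882216646715
0.12 offset [10.48, -2.56, -7.52] ang [5.2, 19.8, 0.1] | 20.5
[ 0.16  0.59  1.4   0.26  1.77 -1.19]
0.05 offset [6.27, -1.46, -13.0] ang [5.2, 19.8, 0.1] | 20.5
[ 0.18  0.58  1.54  0.27  1.65 -1.2 ]
0.028 offset [4.95, -1.12, -14.73] ang [5.2, 19.8, 0.1] | 20.5
[ 0.19  0.57  1.58  0.27  1.61 -1.2 ]
sign frame [111.8  -1.7 131.3]
```

Emit:
{"api": "drive_tool", "payload": {
  "deltas": [
    {"hand": 1, "offset": [2, -0.4, 0], "angular": [1.3, 5, 0]},
    {"hand": 1, "offset": [4, -1, 0], "angular": [2.6, 10, 0]},
    {"hand": 1, "offset": [6, -1.6, 0], "angular": [3.9, 15, 0]},
    {"hand": 1, "offset": [8, -2.1, -1], "angular": [5.2, 19.8, 0]},
    {"hand": 1, "offset": [9.5, -2.4, -3.5], "angular": [5.2, 19.8, 0]},
    {"hand": 1, "offset": [10.5, -2.5, -6], "angular": [5.2, 19.8, 0]},
    {"hand": 1, "offset": [10.5, -2.5, -7.5], "angular": [5.2, 19.8, 0]},
    {"hand": 1, "offset": [10.5, -2.5, -7.5], "angular": [5.2, 19.8, 0]}
  ]
}}

```text
time: 22.6
tool_pos: [0.5777, 0.2054, 0.1698]
tcp_rot: [-0.315, -2.451, -0.108]
wrist_force: [-0.5, -0.8, 0.2]
width: 0.998
```

```bash
python3 m7.py
```

```text
[0.57768153 0.20542328 0.16980006] [ 0.16  0.59  1.4   0.26  1.77 -1.19] [-0.48321505 -0.83416096  0.23316113] 0.9981161111318453
0.12 offset [0.1, -0.1, 0.07] ang [0.0, -0.2, 0.0] | 0.2
[ 0.16  0.59  1.4   0.26  1.77 -1.19]
0.05 offset [-4.11, 1.0, -5.42] ang [0.0, -0.2, 0.0] | 0.2
[ 0.18  0.58  1.54  0.27  1.65 -1.2 ]
0.028 offset [-5.43, 1.34, -7.14] ang [0.0, -0.2, 0.0] | 0.2
[ 0.19  0.57  1.58  0.27  1.61 -1.2 ]
sign frame [118.7   0.7   0.5]
```

Emit:
{"api": "drive_tool", "payload": {
  "deltas": [
    {"hand": 1, "offset": [-1.3, 0.2, -1.7], "angular": [0, 0, 0]},
    {"hand": 1, "offset": [-2.6, 0.6, -3.5], "angular": [0, 0, 0]},
    {"hand": 1, "offset": [-3.9, 1, -5.2], "angular": [0, 0, 0]},
    {"hand": 1, "offset": [-5, 1.25, -6.6], "angular": [0, 0, 0]},
    {"hand": 1, "offset": [-5.4, 1.35, -7.1], "angular": [0, 0, 0]},
    {"hand": 1, "offset": [-5.4, 1.35, -7.1], "angular": [0, 0, 0]},
    {"hand": 0.5, "offset": [-5.4, 1.35, -7.1], "angular": [0, 0, 0]},
    {"hand": 0.4, "offset": [-5.4, 1.35, -7.1], "angular": [0, 0, 0]}
  ],
  "force": 60
}}

```text
time: 23.6
tool_pos: [0.5267, 0.2186, 0.1015]
tcp_rot: [-0.316, -2.457, -0.111]
wrist_force: [1.1, -0.3, 1.4]
width: 0.687
```

Emit:
{"api": "drive_tool", "payload": {
  "deltas": [
    {"hand": 0.4, "offset": [0, 0, 0], "angular": [0, 0, 0]},
    {"hand": 0.4, "offset": [0, 0, 0], "angular": [0, 0, 0]},
    {"hand": 0.4, "offset": [0, 0, 0], "angular": [0, 0, 0]}
  ]
}}

```text
time: 23.98
tool_pos: [0.5267, 0.2186, 0.1014]
tcp_rot: [-0.316, -2.457, -0.111]
wrist_force: [3.3, -2.0, 5.7]
width: 0.689
```

```bash
python3 m7.py
```

```text
[0.52666508 0.21860394 0.10143441] [ 0.19  0.57  1.57  0.27  1.62 -1.2 ] [ 3.30599568 -2.01171182  5.73385431] 0.688567038130478
0.12 offset [5.2, -1.42, 6.9] ang [-0.0, 0.2, 0.1] | 0.2
[ 0.16  0.59  1.4   0.26  1.77 -1.19]
0.05 offset [0.99, -0.32, 1.42] ang [-0.0, 0.2, 0.1] | 0.2
[ 0.18  0.58  1.54  0.27  1.65 -1.2 ]
0.028 offset [-0.33, 0.03, -0.3] ang [-0.0, 0.2, 0.1] | 0.2
[ 0.19  0.57  1.58  0.27  1.61 -1.2 ]
sign frame [32.4  0.6 -0.7]
```

```bash
cat > m8.py <<'E'
from m5 import *
bx=Rz(BY)@[-np.cos(1.19),0,np.sin(1.19)];bz=Rz(BY)@[-np.sin(1.19),0,-np.cos(1.19)];by=Rz(BY)@[0,1,0]
xh=Rz(BY)@[1,0,0]
TP=BS+.06*bx-.005*bz+.0324*bx-.0007*bz-.001*xh
RT=Rtool(BY,180+180-np.degrees(1.19),1)
if __name__=="__main__":
    print(p0,np.round(s["q"],2),s["wrist_force"],s["width"])
    for h in(.12,.05,.01,.002,0): p=TP+[0,0,h];delta(p,RT,p0,R0,h)
    for h in(.12,0):print(ik(TP+[0,0,h],RT,s["q"])[0].round(2))
E
python3 m8.py; python3 -c "
from m8 import *
w=Ro.from_matrix(RT@R0.T).as_rotvec();q=s['q']
for k in range(1,11):
    t=k/10;p=p0+[0,0,.17]; p=p+(TP+[0,0,.12]-p)*t; q,e=ik(p,Ro.from_rotvec(w*t).as_matrix()@R0,q);print(q.round(2),e.round(4),p.round(3))"
```

```text
[0.52666508 0.21860394 0.10143441] [ 0.19  0.57  1.57  0.27  1.62 -1.2 ] [ 3.30599568 -2.01171182  5.73385431] 0.688567038130478
0.12 offset [5.43, -49.8, 11.45] ang [-8.4, -59.6, 12.2] | 61.4
0.05 offset [5.43, -49.8, 4.45] ang [-8.4, -59.6, 12.2] | 61.4
0.01 offset [5.43, -49.8, 0.45] ang [-8.4, -59.6, 12.2] | 61.4
0.002 offset [5.43, -49.8, -0.35] ang [-8.4, -59.6, 12.2] | 61.4
0 offset [5.43, -49.8, -0.55] ang [-8.4, -59.6, 12.2] | 61.4
[-0.6   0.02  1.96  0.27  0.86 -2.29]
[-0.6   0.15  2.06  0.35  0.64 -2.4 ]
[ 0.14  0.36  1.51  0.21  1.79 -1.21] 0.0 [0.532 0.169 0.266]
[ 0.08  0.3   1.57  0.15  1.7  -1.3 ] 0.0 [0.538 0.119 0.26 ]
[ 0.02  0.24  1.64  0.1   1.61 -1.38] 0.0 [0.543 0.069 0.255]
[-0.05  0.18  1.7   0.06  1.51 -1.47] 0.0 [0.548 0.019 0.249]
[-0.12  0.12  1.75  0.03  1.41 -1.56] 0.0 [ 0.554 -0.03   0.244]
[-0.2   0.08  1.81  0.03  1.3  -1.67] 0.0 [ 0.559 -0.08   0.238]
[-0.29  0.04  1.86  0.04  1.18 -1.79] 0.0 [ 0.565 -0.13   0.233]
[-0.39  0.02  1.9   0.08  1.07 -1.93] 0.0 [ 0.57  -0.18   0.227]
[-0.49  0.01  1.93  0.16  0.96 -2.09] 0.0 [ 0.576 -0.23   0.221]
[-0.6   0.02  1.96  0.27  0.86 -2.29] 0.0 [ 0.581 -0.279  0.216]
```

Emit:
{"api": "drive_tool", "payload": {
  "deltas": [
    {"hand": 0.4, "offset": [-0.3, 0, 0.5], "angular": [0, 0, 0]},
    {"hand": 0.4, "offset": [-0.6, 0, 2], "angular": [0, 0, 0]},
    {"hand": 0.4, "offset": [-0.8, 0, 5], "angular": [0, 0, 0]},
    {"hand": 0.4, "offset": [-0.8, 0, 8], "angular": [0, 0, 0]},
    {"hand": 0.4, "offset": [-0.8, 0, 11], "angular": [0, 0, 0]},
    {"hand": 0.4, "offset": [-0.8, 0, 14], "angular": [0, 0, 0]},
    {"hand": 0.4, "offset": [-0.8, 0, 16], "angular": [0, 0, 0]},
    {"hand": 0.4, "offset": [-0.8, 0, 16], "angular": [0, 0, 0]}
  ]
}}

```text
time: 24.98
tool_pos: [0.5181, 0.219, 0.2621]
tcp_rot: [-0.315, -2.458, -0.112]
wrist_force: [0.5, -0.2, -4.7]
width: 0.687
```

```bash
python3 m8.py
```

```text
[0.51806361 0.21896902 0.26205252] [ 0.19  0.42  1.48  0.28  1.85 -1.13] [ 0.47812284 -0.2248476  -4.73636979] 0.6874022764481194
0.12 offset [6.29, -49.83, -4.62] ang [-8.4, -59.6, 12.1] | 61.4
0.05 offset [6.29, -49.83, -11.62] ang [-8.4, -59.6, 12.1] | 61.4
0.01 offset [6.29, -49.83, -15.62] ang [-8.4, -59.6, 12.1] | 61.4
0.002 offset [6.29, -49.83, -16.42] ang [-8.4, -59.6, 12.1] | 61.4
0 offset [6.29, -49.83, -16.62] ang [-8.4, -59.6, 12.1] | 61.4
[-0.6   0.02  1.96  0.27  0.86 -2.29]
[-0.6   0.15  2.06  0.35  0.64 -2.4 ]
```

Emit:
{"api": "drive_tool", "payload": {
  "deltas": [
    {"hand": 0.4, "offset": [0.4, -2, 0], "angular": [-0.5, -3.7, 0.8]},
    {"hand": 0.4, "offset": [0.8, -5, 0], "angular": [-1, -7.4, 1.5]},
    {"hand": 0.4, "offset": [1.2, -9, 0], "angular": [-1.6, -11.2, 2.3]},
    {"hand": 0.4, "offset": [1.6, -13, 0], "angular": [-2.1, -14.9, 3]},
    {"hand": 0.4, "offset": [2, -17, 0], "angular": [-2.6, -18.6, 3.8]},
    {"hand": 0.4, "offset": [2.4, -21, -0.5], "angular": [-3.2, -22.3, 4.5]},
    {"hand": 0.4, "offset": [2.8, -24, -1], "angular": [-3.7, -26, 5.3]},
    {"hand": 0.4, "offset": [3.2, -26, -1], "angular": [-4.2, -29.8, 6]}
  ]
}}

```text
time: 25.98
tool_pos: [0.5478, -0.0424, 0.2477]
tcp_rot: [-0.208, -2.988, -0.063]
wrist_force: [1.0, -0.1, -3.9]
width: 0.686
```

Emit:
{"api": "drive_tool", "payload": {
  "deltas": [
    {"hand": 0.4, "offset": [0.3, -2, 0], "angular": [-0.6, -4.2, 0.9]},
    {"hand": 0.4, "offset": [0.7, -5, 0], "angular": [-1.2, -8.4, 1.7]},
    {"hand": 0.4, "offset": [1.2, -9, -0.5], "angular": [-1.8, -12.6, 2.6]},
    {"hand": 0.4, "offset": [1.7, -13, -1], "angular": [-2.4, -16.8, 3.5]},
    {"hand": 0.4, "offset": [2.2, -17, -2], "angular": [-3, -21, 4.3]},
    {"hand": 0.4, "offset": [2.6, -20.5, -3], "angular": [-3.6, -25.5, 5.2]},
    {"hand": 0.4, "offset": [3, -23, -3.5], "angular": [-4.2, -29.8, 6]},
    {"hand": 0.4, "offset": [3, -23.8, -3.6], "angular": [-4.2, -29.8, 6]}
  ]
}}

```text
time: 26.98
tool_pos: [0.576, -0.279, 0.2101]
tcp_rot: [0.039, 2.77, 0.0]
wrist_force: [0.6, -0.4, -4.1]
width: 0.688
```

Emit:
{"api": "drive_tool", "payload": {
  "deltas": [
    {"hand": 0.4, "offset": [0, 0, 0], "angular": [0, 0, 0]},
    {"hand": 0.4, "offset": [0, 0, 0], "angular": [0, 0, 0]}
  ]
}}

```text
time: 27.22
tool_pos: [0.5798, -0.2783, 0.2144]
tcp_rot: [0.033, 2.764, -0.004]
wrist_force: [0.0, 0.0, -3.7]
width: 0.685
```

```bash
python3 m8.py
```

```text
[ 0.5797866  -0.27828587  0.21440038] [-0.6   0.02  1.96  0.27  0.86 -2.29] [ 0.01603145  0.03572299 -3.72201928] 0.6846270223497676
0.12 offset [0.12, -0.11, 0.15] ang [-0.1, -0.2, 0.1] | 0.2
0.05 offset [0.12, -0.11, -6.85] ang [-0.1, -0.2, 0.1] | 0.2
0.01 offset [0.12, -0.11, -10.85] ang [-0.1, -0.2, 0.1] | 0.2
0.002 offset [0.12, -0.11, -11.65] ang [-0.1, -0.2, 0.1] | 0.2
0 offset [0.12, -0.11, -11.85] ang [-0.1, -0.2, 0.1] | 0.2
[-0.6   0.02  1.96  0.27  0.86 -2.29]
[-0.6   0.15  2.06  0.35  0.64 -2.4 ]
```

Emit:
{"api": "drive_tool", "payload": {
  "deltas": [
    {"hand": 0.4, "offset": [0.1, -0.1, -3], "angular": [0, 0, 0]},
    {"hand": 0.4, "offset": [0.1, -0.1, -6], "angular": [0, 0, 0]},
    {"hand": 0.4, "offset": [0.1, -0.1, -8.5], "angular": [0, 0, 0]},
    {"hand": 0.4, "offset": [0.1, -0.1, -10], "angular": [0, 0, 0]},
    {"hand": 0.4, "offset": [0.1, -0.1, -10.9], "angular": [0, 0, 0]},
    {"hand": 0.4, "offset": [0.1, -0.1, -10.9], "angular": [0, 0, 0]}
  ]
}}

```text
time: 27.98
tool_pos: [0.5807, -0.2799, 0.1053]
tcp_rot: [0.034, 2.763, -0.005]
wrist_force: [-0.9, 0.4, -3.5]
width: 0.687
```

```bash
python3 m8.py
```

```text
[ 0.58066686 -0.27993168  0.10532854] [-0.6   0.14  2.05  0.34  0.66 -2.38] [-0.86393453  0.43752499 -3.50683357] 0.687365773257942
0.12 offset [0.03, 0.06, 11.06] ang [-0.1, -0.1, 0.2] | 0.2
0.05 offset [0.03, 0.06, 4.06] ang [-0.1, -0.1, 0.2] | 0.2
0.01 offset [0.03, 0.06, 0.06] ang [-0.1, -0.1, 0.2] | 0.2
0.002 offset [0.03, 0.06, -0.74] ang [-0.1, -0.1, 0.2] | 0.2
0 offset [0.03, 0.06, -0.94] ang [-0.1, -0.1, 0.2] | 0.2
[-0.6   0.02  1.96  0.27  0.86 -2.29]
[-0.6   0.15  2.06  0.35  0.64 -2.4 ]
```

Free at h = 9 mm. Lower 5 mm more and check the force (contact now would mean the rim).

Emit:
{"api": "drive_tool", "payload": {
  "deltas": [
    {"hand": 0.4, "offset": [0, 0, -0.2], "angular": [0, 0, 0]},
    {"hand": 0.4, "offset": [0, 0, -0.4], "angular": [0, 0, 0]},
    {"hand": 0.4, "offset": [0, 0, -0.6], "angular": [0, 0, 0]},
    {"hand": 0.4, "offset": [0, 0, -0.6], "angular": [0, 0, 0]}
  ]
}}

```text
time: 28.48
tool_pos: [0.5804, -0.2802, 0.0993]
tcp_rot: [0.034, 2.763, -0.006]
wrist_force: [0.5, -0.5, -4.4]
width: 0.688
```

```bash
python3 m8.py|head -4; python3 - <<'E'
from workcell import bot
import cv2,numpy as np
c=bot.read_camera("wrist")
t=bot.read_camera("top");s=bot.read_camera("scene");np.savez("t5.npz",**t);np.savez("s5.npz",**s);np.savez("w5.npz",**c)
f=lambda im,x0,x1,y0,y1,k:cv2.resize(im[y0:y1,x0:x1],None,fx=k,fy=k,interpolation=cv2.INTER_CUBIC)
out=np.zeros((600,800,3),np.uint8);out[:,:300]=0
a=f(t["frame"],405,470,200,275,6);b=f(s["frame"],95,170,160,250,6)
out[:300,:400]=cv2.resize(c["frame"],(400,300));out[300:600,:260]=cv2.resize(a,(260,300));out[:480,400:]=cv2.resize(b,(400,480))
cv2.imwrite("pics/p8.png",out)
E
```

```text
[ 0.58035794 -0.28024338  0.09934471] [-0.6   0.14  2.06  0.34  0.64 -2.39] [ 0.48863208 -0.47539614 -4.42410975] 0.6884355343239414
0.12 offset [0.06, 0.09, 11.66] ang [-0.0, -0.1, 0.2] | 0.3
0.05 offset [0.06, 0.09, 4.66] ang [-0.0, -0.1, 0.2] | 0.3
0.01 offset [0.06, 0.09, 0.66] ang [-0.0, -0.1, 0.2] | 0.3
```

Emit:
{"api": "drive_tool", "payload": {
  "deltas": [
    {"hand": 0.4, "offset": [0, 0.05, -0.15], "angular": [0, 0, 0]},
    {"hand": 0.4, "offset": [0, 0.05, -0.3], "angular": [0, 0, 0]},
    {"hand": 0.4, "offset": [0, 0.05, -0.3], "angular": [0, 0, 0]}
  ]
}}

```text
time: 29.0
tool_pos: [0.5806, -0.2798, 0.0966]
tcp_rot: [0.034, 2.763, -0.006]
wrist_force: [-0.3, 0.2, -1.5]
width: 0.685
```

```bash
python3 m8.py|sed -n '1p;6p'
```

```text
[ 0.58057016 -0.27979371  0.09657805] [-0.6   0.15  2.06  0.34  0.64 -2.39] [-0.34800991  0.21179329 -1.47734198] 0.6850899517131308
0 offset [0.04, 0.04, -0.07] ang [-0.0, -0.1, 0.2] | 0.2
```

Emit:
{"api": "drive_tool", "payload": {
  "deltas": [
    {"hand": 0.4, "offset": [0, 0, -0.1], "angular": [0, 0, 0]},
    {"hand": 0.4, "offset": [0, 0, -0.15], "angular": [0, 0, 0]},
    {"hand": 0.4, "offset": [0, 0, -0.15], "angular": [0, 0, 0]}
  ]
}}

```text
time: 29.38
tool_pos: [0.5811, -0.2799, 0.0965]
tcp_rot: [0.034, 2.761, -0.006]
wrist_force: [-3.8, 1.8, 5.2]
width: 0.687
```

```bash
python3 m8.py|sed -n '1p;6p'; python3 - <<'E'
from workcell import bot
import cv2,numpy as np
c=bot.read_camera("wrist")
t=bot.read_camera("top");s=bot.read_camera("scene");np.savez("t5.npz",**t);np.savez("s5.npz",**s);np.savez("w5.npz",**c)
f=lambda im,x0,x1,y0,y1,k:cv2.resize(im[y0:y1,x0:x1],None,fx=k,fy=k,interpolation=cv2.INTER_CUBIC)
out=np.zeros((600,800,3),np.uint8)
a=f(t["frame"],405,470,200,275,6);b=f(s["frame"],95,170,160,250,6)
out[:300,:400]=cv2.resize(c["frame"],(400,300));out[300:600,:260]=cv2.resize(a,(260,300));out[:480,400:]=cv2.resize(b,(400,480))
cv2.imwrite("pics/p8.png",out)
E
```

```text
[ 0.58109084 -0.27986676  0.0964607 ] [-0.6   0.15  2.06  0.35  0.64 -2.39] [-3.83233342  1.75216163  5.20584612] 0.6873108707487748
0 offset [-0.01, 0.05, -0.06] ang [-0.0, -0.0, 0.2] | 0.2
```

View pics/p8.png

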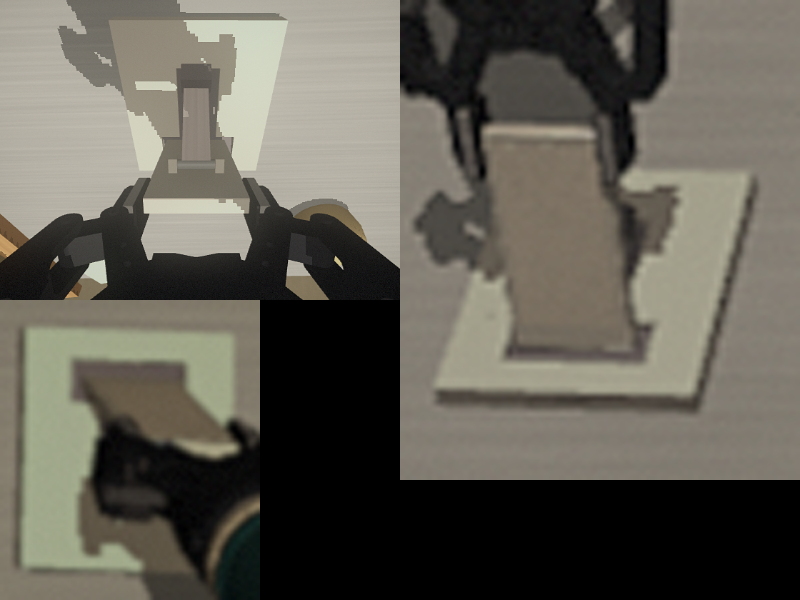

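Emit:
{"api": "drive_tool", "payload": {
  "deltas": [
    {"hand": 0.4, "offset": [0, 0, 0.1], "angular": [0, 0, 0]},
    {"hand": 0.72, "offset": [0, 0, 0.1], "angular": [0, 0, 0]},
    {"hand": 0.85, "offset": [0, 0, 0.1], "angular": [0, 0, 0]},
    {"hand": 1, "offset": [0, 0, 0.1], "angular": [0, 0, 0]},
    {"hand": 1, "offset": [0, 0, 0.1], "angular": [0, 0, 0]},
    {"hand": 1, "offset": [-0.4, 0, 1], "angular": [0, 0, 0]},
    {"hand": 1, "offset": [-1.6, 0, 4], "angular": [0, 0, 0]},
    {"hand": 1, "offset": [-3.2, 0, 8], "angular": [0, 0, 0]}
  ]
}}

```text
time: 30.52
tool_pos: [0.5474, -0.2792, 0.1749]
tcp_rot: [0.034, 2.765, -0.004]
wrist_force: [1.3, -0.5, -0.2]
width: 0.998
```

Emit:
{"api": "drive_tool", "payload": {
  "deltas": [
    {"hand": 1, "offset": [-2, 0, 4], "angular": [0, 0, 0]},
    {"hand": 1, "offset": [-4, 0, 8], "angular": [0, 0, 0]},
    {"hand": 1, "offset": [-5, 0, 10], "angular": [0, 0, 0]},
    {"hand": 1, "offset": [-5, 0, 10], "angular": [0, 0, 0]},
    {"hand": 1, "offset": [-5, 0, 10], "angular": [0, 0, 0]}
  ]
}}

```text
time: 31.15
tool_pos: [0.4981, -0.2795, 0.274]
tcp_rot: [0.034, 2.764, -0.005]
wrist_force: [-0.6, -0.2, -0.6]
width: 0.999
```

```bash
python3 - <<'E'
from m8 import *
from workcell import bot
print(p0,s["wrist_force"],s["width"])
S=np.load("s5.npz");c=bot.read_camera("scene")
d=cv2.absdiff(c["frame"][185:250,95:170],S["frame"][185:250,95:170]).max(2)
cv2.imwrite("pics/f.png",c["frame"]);np.savez("s6.npz",**c)
# predicted face corners (scene) for nominal standing pose
Sc=BS+.06*bx-.005*bz
P=np.array([Sc+a*bx+b*by-.005*bz for a,b in((.06,.03),(.06,-.03),(-.06,-.03),(-.06,.03))])
u=proj(c,P);print("pred corners",u.round(1).tolist())
g=cv2.cvtColor(c["frame"],cv2.COLOR_BGR2GRAY).astype(int)
for v in range(178,231,6): print(v,g[v,104:148:1].tolist())
print(c["t"][0])
E
```

```text
[ 0.49813521 -0.27947684  0.27403859] [-0.62188855 -0.16047747 -0.61571208] 0.9994002209265725
pred corners [[132.4, 186.1], [109.2, 185.5], [115.9, 226.3], [138.1, 226.9]]
178 [73, 71, 69, 66, 77, 113, 134, 133, 112, 86, 88, 90, 90, 89, 90, 88, 89, 89, 89, 91, 80, 64, 65, 68, 66, 67, 66, 66, 96, 119, 97, 66, 69, 71, 69, 71, 71, 68, 61, 101, 126, 120, 120, 120]
184 [78, 112, 130, 125, 126, 113, 122, 139, 140, 144, 145, 144, 143, 144, 144, 145, 143, 147, 147, 148, 149, 148, 147, 150, 148, 153, 153, 155, 155, 117, 65, 65, 78, 87, 107, 126, 122, 122, 121, 122, 120, 120, 120, 120]
190 [126, 124, 124, 123, 125, 123, 120, 107, 106, 112, 110, 110, 111, 111, 113, 112, 112, 111, 111, 112, 113, 113, 114, 113, 113, 111, 111, 109, 106, 86, 83, 115, 119, 117, 118, 117, 119, 119, 119, 117, 118, 118, 120, 117]
196 [124, 122, 123, 123, 123, 123, 126, 118, 106, 108, 113, 112, 111, 110, 112, 112, 110, 113, 112, 112, 111, 110, 112, 111, 114, 112, 113, 115, 108, 108, 90, 99, 147, 159, 156, 156, 153, 153, 153, 153, 153, 153, 153, 152]
202 [125, 124, 126, 125, 125, 125, 124, 132, 136, 115, 105, 111, 112, 
[... 333 characters left out ...]
, 157, 153, 154, 153, 153, 154, 152]
214 [123, 121, 119, 136, 153, 152, 153, 153, 154, 157, 133, 95, 105, 112, 112, 112, 112, 112, 111, 109, 111, 110, 110, 111, 111, 112, 111, 111, 110, 108, 109, 107, 97, 80, 128, 159, 155, 153, 153, 154, 153, 154, 154, 151]
220 [125, 138, 154, 156, 154, 152, 152, 154, 154, 154, 157, 133, 98, 105, 108, 109, 109, 108, 110, 109, 109, 110, 107, 109, 108, 108, 109, 108, 109, 109, 109, 106, 106, 97, 81, 105, 123, 120, 125, 145, 156, 155, 154, 154]
226 [153, 155, 154, 153, 152, 153, 153, 155, 153, 155, 117, 76, 89, 85, 87, 86, 84, 86, 86, 86, 83, 87, 84, 87, 82, 84, 85, 86, 85, 83, 84, 85, 83, 85, 83, 84, 91, 135, 159, 155, 154, 154, 154, 153]
-0.10541095800624946
```

```bash
python3 -c "
from workcell import bot
s=bot.read_state();print(s['time'],s['joint_vel']);print(bot.finish_job())"
```

```text
31.2 [0.00231695 0.01417131 0.00550619 0.00228891 0.00201654 0.00043565]
the job is handed in; nothing more can be done
None
```

The sign stands in the white base with its kickstand open, and the job is handed in at about 31 s of the 64 s allowed.

**What I did:** I laid the sign face down on the sloping rest and let it go. I then pinched the kickstand's foot and swung it open. Last, I took the sign by its top end, lowered it into the base and backed the arm away.

**Last checks:**
- **Kickstand:** by the tool's path about the hinge it opened to about 0.84 rad. A fit to the wrist image on the rest gave 0.90, above the 0.85 stop, so I read it as fully open. I did not measure it again after release in the base.
- **Seating in the base:** I felt contact within 1 mm of the height expected for the recess floor. The picture before release shows the lower edge in the wide slot and the foot in the narrow channel.
- **After release:** I did not view a picture, as the viewing limit was used up. The sign's top, sides and bottom in the scene image lie within about 1–2 pixels of where the standing pose predicts.
- **Arm:** it was clear of everything, with wrist force close to zero.

**What went wrong on the way:**
- The first grasp could not reach the slope because joint 4 came to its range limit, so I put the sign back down and took it again tilted.
- One closing then missed the plate and squeezed the folded kickstand, pressing on it with about 29 N. The sign stayed down and the kickstand folded.
- Placing the sign on the slope first pressed with about 36 N, and I backed off before letting go.

I did not measure the cheeses or the brush again at the end. The arm was not sent near them.

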